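Check the self-closing lids of two oily-waste cans

TASK

Check the self-closing lids of the two red waste cans, the left one first and then the right: swing the lid by its bar all the way up to its stop and back down until it is shut, feeling whether it moves freely and would drop shut by itself, as it should, or its hinge sticks. One of them sticks and stays up where it is left: when both have been checked, open that one again and leave it standing wide open by itself for oiling, with the other lid shut, and stand the brown dropper bottle of oil, which waits between the cans, upright on the bench close beside the sticking can (within about 8 cm of its wall). Do not disturb the other things on the bench.

Things in the scene. Friction and masses are not known exactly. Their poses are not given: they have to be found in the camera images.
- can_1: bench-top waste can: red steel pot with a yellow band, 100 mm across, rim 110 mm high, its dark foot (131 mm over its lugs) screwed to the bench. Origin: centre of its underside; z up; -x points to its front, where the lid's bar is; the hinge is at its back (+x), roughly to the left. The cans look alike; either may be the left one (y above 0.2) or the right one (y below 0)
- can_2: the other can, the same in every visible way; origin and axes as for can_1. Mind the machine hoods round the cans: a clear guard hangs from the grey hood behind, 170 to 230 mm above the bench at x = 0.53, and the side wall of the green hood stands at y = 0.39
- can_1_bar (a point): middle of the steel bar handle on top of this can's lid: a round bar 9 mm thick, 48 mm of it straight, parallel to the hinge pin; with the lid shut it is level, 163 mm above the bench, 40 mm above the lid's top, and 96 mm in front of and 50 mm above the hinge pin; the lid is 107 mm in diameter
- can_2_bar (a point): the same point on can_2's lid
- can_1_hinge (a point): middle of this can's hinge pin, level, along the can's y axis, 113 mm above the bench, 58 mm behind the can's centre; the bar handle runs round it on a radius of 108 mm
- can_2_hinge (a point): the same point of can_2
- can_1_lid (a joint): lid angle of this can, rad: 0 = shut on the rim, grows as the lid is lifted up and back by its bar, 0.85 = at its stop, about 49 degrees (it cannot pass the upright, so a free lid always falls shut). Of the two lids one is free (about 1 N at the bar lifts it, and let go it drops shut from any angle) and the other, whichever it is, has a sticking hinge (about 5 to 7 N at the bar to lift it; let go it stays where it is and must be pushed down with about 3 to 5 N)
- can_2_lid (a joint): the same for can_2's lid
- oil_mid (a point): centre, half-way up, of the brown dropper bottle of oil: a round bottle 34 mm in diameter and 102 mm tall with a black dropper cap; the glass is straight-sided to about 60 mm up, so grip it 45 to 58 mm above the bench (the cap above is 13 to 24 mm wide); z is its long axis, up; 70 g. It starts on the bench between the two cans
- felt_wheel: pale grey felt polishing wheel lying flat behind the bottle, 52 mm in diameter, 14 mm thick; origin: centre of its underside. Leave it alone
- rubber_wheel: dark green rubber polishing wheel lying flat, 44 mm in diameter, 10 mm thick; origin: centre of its underside. Leave it alone
- compound_green: green bar of polishing compound, 34 x 88 x 29 mm, farther back; origin: centre of its underside. Leave it alone
- pencil: yellow pencil lying along the front edge of the bench, 7 x 156 mm; origin: centre of its underside. Leave it alone
Things that resemble listed ones, but are neither listed nor needed, are in the scene too. Leave any blue look-alike of the part that bears oil_mid alone.

How it is judged:
On the way, in this order (a step that is already met when the one before it is completed fails the run):
1. the left can's lid is swung up to its stop (past 0.75 rad of 0.85) (((world y of can_1 above 0.03 m and value of joint can_1_lid above 0.75 rad) or (world y of can_2 above 0.03 m and value of joint can_2_lid above 0.75 rad))), for 0.1 s.
2. the left can's lid is shut again (under 0.04 rad) (((world y of can_1 above 0.03 m and value of joint can_1_lid below 0.04 rad) or (world y of can_2 above 0.03 m and value of joint can_2_lid below 0.04 rad))), for 0.1 s.
3. the right can's lid is swung up to its stop (past 0.75 rad) (((not (world y of can_1 above 0.03 m) and value of joint can_1_lid above 0.75 rad) or (not (world y of can_2 above 0.03 m) and value of joint can_2_lid above 0.75 rad))), for 0.1 s.
4. the right can's lid is shut again (under 0.04 rad) (((not (world y of can_1 above 0.03 m) and value of joint can_1_lid below 0.04 rad) or (not (world y of can_2 above 0.03 m) and value of joint can_2_lid below 0.04 rad))), for 0.1 s.
At the end, for the whole second after the job is handed in: The lid with the sticking hinge stands wide open by itself (past 0.6 rad), the other lid is shut (under 0.04 rad), and the oil bottle stands upright (within 0.1 rad) on the bench itself with its axis less than 150 mm from the axis of the can whose lid stands open (((value of joint can_1_lid above 0.6 rad and value of joint can_2_lid below 0.04 rad and horizontal distance between oil_mid and can_1 below 0.15 m) or (value of joint can_2_lid above 0.6 rad and value of joint can_1_lid below 0.04 rad and horizontal distance between oil_mid and can_2 below 0.15 m)) and angle between oil_mid's own z axis and vertical below 0.1 rad and height (world z) of oil_mid between 0.046 and 0.056 m); the robot touches nothing.
It fails at once if the felt wheel, rubber wheel, green compound bar or pencil is shifted by more than 30 mm (distance of any of felt_wheel, rubber_wheel, compound_green, pencil from where it was at the start of the episode above 0.03 m).
It also fails if it takes over 72 s, if anything falls off the work surface, if the arm or the gripper's body presses on something with over 40 N, if the wrist force passes 120 N, or if a joint passes its speed limit or range.

ROBOT

A 6-joint arm with a two-finger parallel gripper is mounted at the origin on a cart in front of the work surface, level with it; the furniture and walls round the work are solid. World frame = base frame: x ahead of the robot, y to its left, z up, the work surface at z = 0. Lengths are in m, angles in rad, forces in N, time in s.
With the tool pointing down it reaches from about 0.35 to 0.875 m from the base axis. Payload 4.2 kg.
Tool frame: the origin (TCP) lies on the front face of the gripper's body, between the roots of the fingers; the fingertips stand 70 mm ahead of it and the grasp point (between the pads) lies 51 mm ahead of it; z points along the fingers, y is the line along which they close (so a half turn about z gives the same grasp; the last joint's range is limited). The gripper opens to 87 mm and grips with 3 to 60 N. Pads are 19 mm wide; open, the fingers measure 117 mm over their backs; the gripper's body (75 mm by 190 mm) begins 51 mm behind the grasp point.
Start: joints at [1.602, 0.385, 0.008, 0, -1.194, -0.259], TCP at [0.141, 0.609, 0.292] pointing down, gripper open.
Joint ranges: [-3.14, 3.14], [-1.21, 2.06], [-1.07, 1.41], [-3.16, 2.05], [-2.99, -0.16], [-3.1, 3.1]. Speed limits (rad/s): [2.79, 2.79, 3.14, 3.14, 3.14, 3.14].

INTERFACE

Orientations are given as a unit quaternion [w, x, y, z].
In Python, from rig import telemetry, viewer, job gives the robot as it stands.
- The arm moves only by the tool play_rows, never from a script. Its argument "targets" is a list of rows, each a list of 5 numbers: the opening, from -1 (shut) to 1 (fully open), so that 0 is half open, then the shift along the world's x, y, z in m, then the turn about the world's z in degrees. In form: [[fingers, dx, dy, dz, yaw], ...]. A call has 1 to 8 rows; each row is the pose to reach, as a shift and turn from the pose commanded when the call began; what a row does not reach only later rows make up. A row lasts 1/8 s, in which the tool goes at most 62.5 mm and 10.7 degrees, less where a joint would pass 70% of its speed; a pose out of reach is approached as far as the arm can. A call with a gripper value outside its range is refused whole. The fingers move at their own pace and stop on an object; "force" is the grip in N (left out, the last holds). Time passes only in rows, so rows that repeat a pose let the fingers close. It gives the time, the measured TCP pose, the force, the opening and the grip force at its end, in the units of the state.
- telemetry.get_state(): the state, without advancing time (a new reading comes with each control period).
- viewer.camera(name): name is "side" or "top" or "wrist"; returns a dict with "img" (384x512x3 uint8, red, green, blue), "depth" (384x512 float32, m along the optical axis (not along the pixel's ray), 0 where there is no reading), "mtx" (3x3 intrinsics, pixels), "extrinsics" (4x4, takes a point from camera to world coordinates). Camera axes: x right, y down, z forward; pixel columns grow to the right and rows downward; lengths in m; the calibration is good to about 2 mm. The wrist camera is an equidistant fisheye: a pixel r from the principal point sees the ray r / f radians off the axis. A picture is of the moment at which its call begins.
- job.finish_job(): hands the job in; it is judged then, once.
Trained networks look in a picture, given as the dict that the camera call returned (one of the last four; its "shot" number tells which), for a name from the list of things; names that differ only in an ending like _2 or _b are one class to them, and where a whole thing is asked for, a point or a joint stands for the part that bears it (a point fixed in the world has none). Each returns a list of dicts, best first, with "conf" (0 to 1); they miss things now and then, are a little off and sometimes report something else, mostly with a low value. They report only what shows in the picture. A call takes as long as a camera call. They do not tell look-alikes from the thing itself.
- viewer.recognise(picture, name): "location" ([x, y, z] in m, in world coordinates, good to about 4 mm: the middle of the surface that is visible of it).
- viewer.trace(picture, name): "pixels" (384x512 bool, what is visible of it).
The state is a dict: "time": time; "joint_positions": joint angles; "qd": joint speeds; "joint_torque": joint torques, N m; "position": TCP position; "eef_rot": TCP orientation; "force": force on the tool from outside, world axes, zero at the start; "ft_torque": the same for the moment, N m; "finger_gap": opening from 0.0 (shut) to 1.0 (fully open); "gripper_force": force on a finger pad.
Only numpy, scipy, OpenCV 4.12 (cv2) and the standard library are available. Lean on these libraries where they do the work, as an engineer would, in place of code of your own. Each camera call takes 0.05 s, during which the arm holds its last target. There are 200 camera calls.

## Working session

There is one attempt and no reset: what is moved stays moved. The work goes in short steps, Python scripts to look and compute and a tool call to move; the robot and the scene stay as the last step left them, time stands still between calls to the robot, and variables do not carry over. Pictures are saved under pics/ and viewed, at most 10 in all, crops included, and the job is handed in when it is done.

Besides the shell and the picture viewer there is one more tool, called after "Call:" in YAML: its name, and indented under it one key for each argument. play_rows: Moves the arm, as the interface text tells. Its arguments: {"type":"object","properties":{"targets":{"type":"array"},"force":{"type":"number"}},"required":["targets"]}

```bash
mkdir -p pics
cat > h.py <<'E'
import numpy as np, cv2
from rig import telemetry, viewer, job
def save(p,n): cv2.imwrite('pics/'+n, p['img'][:,:,::-1])
def world(p,u,v,d=None):
    d=p['depth'][int(v),int(u)] if d is None else d
    c=d*np.linalg.inv(p['mtx'])@[u,v,1]
    return (p['extrinsics']@[*c,1])[:3]
def proj(p,X):
    c=np.linalg.inv(p['extrinsics'])@[*X,1]; q=p['mtx']@c[:3]; return q[:2]/q[2]
E
python3 - <<'E'
from h import *
s=telemetry.get_state(); print(s['position'],s['eef_rot'],s['force'],s['finger_gap'])
ims=[]
for n in ['top','side']:
    p=viewer.camera(n); ims.append(p['img'])
    print(n,p['extrinsics'][:3].round(3).tolist())
    for k in ['can_1','can_1_bar','can_1_hinge','can_1_lid','oil_mid','felt_wheel','rubber_wheel','compound_green','pencil']:
        print(k,[(np.round(r['location'],3).tolist(),round(r['conf'],2),proj(p,r['location']).astype(int).tolist()) for r in viewer.recognise(p,k)])
cv2.imwrite('pics/a.png',cv2.resize(ims[0],(768,576))[:,:,::-1]);cv2.imwrite('pics/b.png',cv2.resize(ims[1],(768,576))[:,:,::-1])
E
```

```text
[0.1410118  0.60842729 0.29117064] [ 1.07505603e-03  9.93510119e-01 -1.13738648e-01 -8.17604539e-05] [-0.25721339  0.53495856 -0.07124654] 0.9991896072132787
top [[-0.016, -0.998, 0.063, 0.422], [-1.0, 0.016, -0.006, 0.061], [0.005, -0.063, -0.998, 1.352]]
can_1 [([0.452, -0.192, 0.122], 0.95, [335, 208]), ([0.45, 0.278, 0.122], 0.58, [166, 212])]
can_1_bar [([0.454, -0.2, 0.122], 0.77, [337, 207])]
can_1_hinge [([0.45, -0.189, 0.124], 0.65, [334, 209])]
can_1_lid [([0.45, -0.195, 0.122], 0.64, [336, 209])]
oil_mid [([0.474, -0.064, 0.067], 0.51, [287, 202])]
felt_wheel [([0.527, 0.018, 0.012], 0.63, [258, 186])]
rubber_wheel [([0.542, -0.026, 0.011], 0.45, [272, 181])]
compound_green []
pencil [([0.399, 0.015, 0.005], 0.66, [259, 228]), ([0.543, -0.029, 0.009], 0.29, [273, 181])]
side [[0.963, -0.156, 0.221, 0.269], [-0.27, -0.582, 0.767, -0.731], [0.009, -0.798, -0.602, 0.731]]
can_1 [([0.437, 0.245, 0.092], 0.73, [218, 152]), ([0.441, -0.236, 0.112], 0.6, [274, 288]), ([0.44, 0.02, 0.05], 0.58, [239, 220]), ([0.398, -0.001, 0.005], 0.48, [224, 244])]
can_1_bar [([0.447, -0.223, 0.123], 0.89, [275, 277]), ([0.551, -0.034, 0.007], 0.58, [293, 241]), ([0.614, -0.038, 0.03], 0.18, [320, 230])]
can_1_hinge [([0.445, -0.236, 0.114], 0.73, [277, 286])]
can_1_lid [([0.446, -0.225, 0.122], 0.89, [275, 278])]
oil_mid [([0.44, 0.022, 0.045], 0.93, [240, 221]), ([0.475, -0.071, 0.061], 0.75, [266, 241]), ([0.443, -0.236, 0.116], 0.19, [276, 285])]
felt_wheel [([0.528, 0.005, 0.013], 0.81, [278, 229])]
rubber_wheel [([0.547, -0.03, 0.01], 0.64, [291, 239])]
compound_green [([0.613, -0.042, 0.028], 0.59, [320, 231])]
pencil []
```

View pics/a.png

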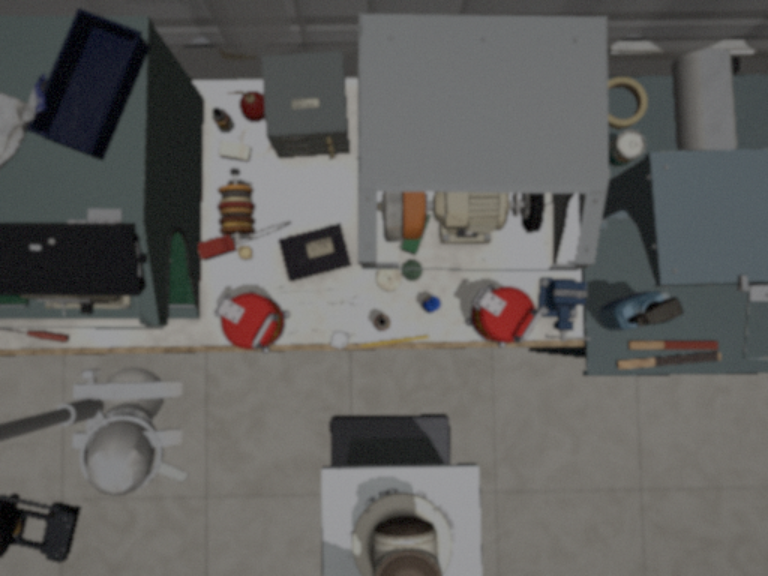

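View pics/b.png

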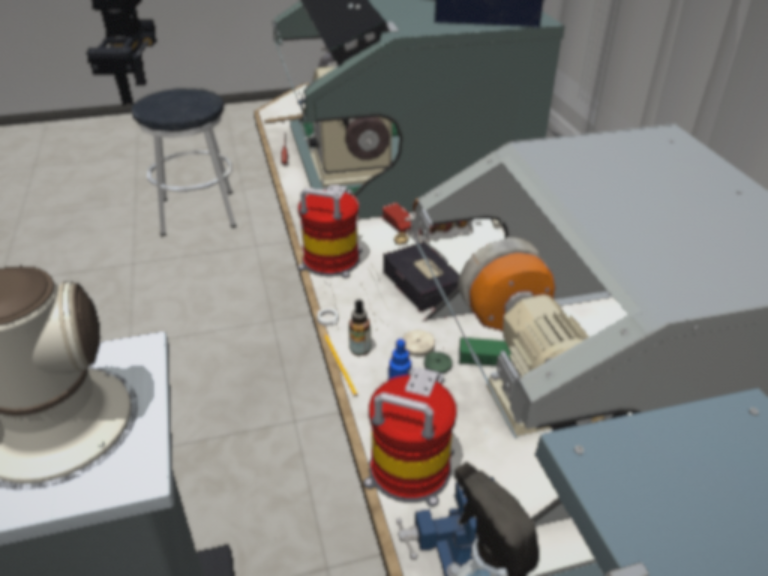

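Top view (768-wide): left can at (252,320) with its bar at (266,331), right can at (504,314) with its bar at (522,325). The brown bottle is at (382,321) and a blue look-alike at (430,303). I'll measure the bars by depth.

Run:
```python
from h import *
def cloud(p):
    v,u=np.mgrid[:384,:512]; d=p['depth']; 
    c=np.stack([u*d,v*d,d],-1)@np.linalg.inv(p['mtx']).T
    return c@p['extrinsics'][:3,:3].T+p['extrinsics'][:3,3]
for n in ['top','side']:
    p=viewer.camera(n); W=cloud(p); ok=p['depth']>0
    print(n,'f',p['mtx'][0,0])
    for nm,c in [('L',(.45,.27)),('R',(.45,-.2))]:
        near=ok&(np.hypot(W[...,0]-c[0],W[...,1]-c[1])<.1)
        m=near&(W[...,2]>.148)&(W[...,2]<.18); P=W[m]
        if len(P)<3: print(nm,'few',len(P));continue
        q=P.mean(0); l,e=np.linalg.eigh(np.cov(P[:,:2].T))
        t=(P[:,:2]-q[:2])@e[:,1]
        print(nm,'bar',len(P),q.round(3),P.min(0).round(3),P.max(0).round(3),'axis',e[:,1].round(3),np.degrees(np.arctan2(e[1,1],e[0,1])).round(1),np.ptp(t).round(3),'mid',(q[:2]+e[:,1]*(t.max()+t.min())/2).round(4), 'sd',np.sqrt(l).round(4))
        m=near&(W[...,2]>.112)&(W[...,2]<.128); 
        (x,y),r=cv2.minEnclosingCircle(W[m][:,:2].astype(np.float32)); print('   lid',len(W[m]),np.round([x,y,r],4),W[m][:,2].mean().round(4))
        g=p['img'][...,0].astype(int)-p['img'][...,1].astype(int)
        m&=g>60; (x,y),r=cv2.minEnclosingCircle(W[m][:,:2].astype(np.float32)); print('   redlid',m.sum(),np.round([x,y,r],4))
    if n=='top':
        a=p['img'][180:245,130:230]; b=p['img'][180:245,300:400]; 
        x=np.vstack([cv2.resize(k,(460,299),interpolation=2) for k in(a,b)])
        cv2.imwrite('pics/c.png',x[:,:,::-1])
```

```text
top f 440.4645119561196
L bar 86 [0.426 0.25  0.166] [0.396 0.231 0.149] [0.455 0.268 0.173] axis [-0.855  0.519] 148.7 0.068 mid [0.4255 0.2505] sd [0.0025 0.0196]
   lid 1072 [0.4496 0.2895 0.0609] 0.1222
   redlid 724 [0.4461 0.2796 0.0514]
R bar 132 [ 0.461 -0.221  0.167] [ 0.401 -0.262  0.151] [ 0.529 -0.141  0.177] axis [-0.962 -0.273] -164.1 0.144 mid [ 0.4759 -0.217 ] sd [0.0238 0.0514]
   lid 1076 [ 0.4535 -0.1935  0.0605] 0.1226
   redlid 748 [ 0.4492 -0.2001  0.051 ]
side f 453.5194471422532
L bar 112 [0.426 0.247 0.161] [0.397 0.226 0.148] [0.456 0.267 0.169] axis [-0.861  0.508] 149.5 0.068 mid [0.4263 0.2469] sd [0.0026 0.0212]
   lid 647 [0.4514 0.2841 0.0611] 0.1202
   redlid 528 [0.4497 0.279  0.056 ]
R bar 339 [ 0.455 -0.23   0.164] [ 0.401 -0.264  0.148] [ 0.532 -0.141  0.172] axis [-0.969 -0.245] -165.8 0.146 mid [ 0.477  -0.2243] sd [0.0218 0.0472]
   lid 1925 [ 0.4549 -0.197   0.0617] 0.121
   redlid 1483 [ 0.4494 -0.2037  0.0542]
```

View pics/c.png

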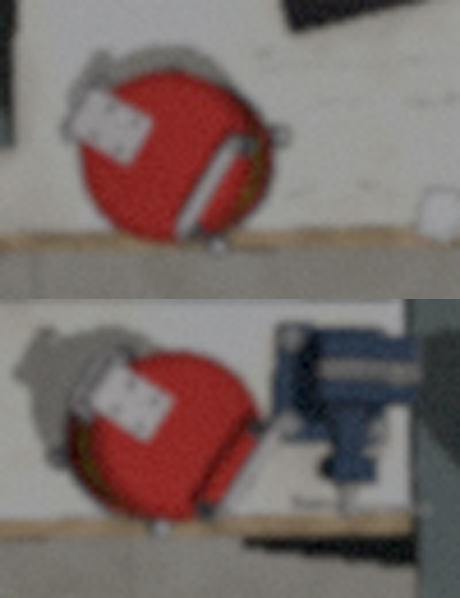

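Run:
```python
from h import *
def cloud(p):
    v,u=np.mgrid[:384,:512]; d=p['depth']; 
    c=np.stack([u*d,v*d,d],-1)@np.linalg.inv(p['mtx']).T
    return c@p['extrinsics'][:3,:3].T+p['extrinsics'][:3,3]
P={n:viewer.camera(n) for n in['top','side']}
A=np.vstack([cloud(p)[p['depth']>0] for p in P.values()])
for n,p in P.items():
    W=cloud(p)[p['depth']>0]
    Q=W[(np.hypot(W[:,0]-.436,W[:,1]+.235)<.06)&(W[:,2]>.15)&(W[:,2]<.18)&(W[:,0]-.436<.045)]
    Q=Q[(Q[:,0]<.475)&(Q[:,1]>-.275)]
    q=np.median(Q,0);l,e=np.linalg.eigh(np.cov(Q[:,:2].T));t=(Q[:,:2]-Q[:,:2].mean(0))@e[:,1]
    print(n,len(Q),q.round(3),Q.min(0).round(3),Q.max(0).round(3),e[:,1].round(3),np.ptp(t).round(3),np.sqrt(l).round(4),(Q[:,:2].mean(0)+e[:,1]*(t.max()+t.min())/2).round(4))
def box(x,y):
    m=(A[:,0]>x[0])&(A[:,0]<x[1])&(A[:,1]>y[0])&(A[:,1]<y[1]); return A[m]
print('green hood: max z by x, y .385-.45')
for x in np.arange(.36,.66,.03):
    B=box((x,x+.03),(.375,.46)); print(round(x,2),len(B),B[:,2].max().round(3) if len(B) else '', B[B[:,2]>.15][:,1].min().round(3) if (B[:,2]>.15).any() else '')
print('grey hood z>.17 : by x, y -.35...05')
for x in np.arange(.48,.66,.02):
    B=box((x,x+.02),(-.36,.08)); B=B[B[:,2]>.135]; print(round(x,2),len(B),[B[:,i].min().round(3) for i in range(3)]+[B[:,i].max().round(3) for i in range(3)] if len(B) else '')
B=box((.48,.6),(-.36,-.22)); print('vise',np.percentile(B[:,2],[50,90,98]))
G=A[(np.hypot(A[:,0]-.14,A[:,1]-.61)<.16)&(A[:,2]>.2)]
ty=np.array([-.226,-.974]);tx=np.array([.974,-.226])
for z in np.arange(.2,.55,.03):
    g=G[(G[:,2]>z)&(G[:,2]<z+.03)][:,:2]-[.141,.608]
    if len(g)>3: print('grip z',z.round(2),len(g),'ty',(g@ty).min().round(3),(g@ty).max().round(3),'tx',(g@tx).min().round(3),(g@tx).max().round(3))
t=P['top']['img'];p=P['top']
b=p['img'][180:240,235:305]
cv2.imwrite('pics/d.png',cv2.resize(b,(700,600),interpolation=2)[:,:,::-1])
w=viewer.camera('wrist');print(w['extrinsics'][:3].round(3).tolist())
```

```text
top 87 [ 0.428 -0.232  0.166] [ 0.401 -0.252  0.152] [ 0.455 -0.211  0.173] [-0.822  0.57 ] 0.067 [0.0025 0.0198] [ 0.4281 -0.2317]
side 243 [ 0.431 -0.237  0.164] [ 0.401 -0.256  0.15 ] [ 0.458 -0.214  0.17 ] [-0.828  0.561] 0.068 [0.002  0.0207] [ 0.4283 -0.2362]
green hood: max z by x, y .385-.45
0.36 236 0.005 
0.39 525 0.008 
0.42 705 0.282 0.396
0.45 1004 0.298 0.395
0.48 1476 0.358 0.395
0.51 1937 0.369 0.392
0.54 2289 0.383 0.391
0.57 2149 0.388 0.39
0.6 2135 0.365 0.391
0.63 2105 0.364 0.392
0.66 2037 0.411 0.391
grey hood z>.17 : by x, y -.35...05
0.48 0 
0.5 0 
0.52 1483 [np.float64(0.524), np.float64(-0.329), np.float64(0.166), np.float64(0.54), np.float64(0.072), np.float64(0.242)]
0.54 922 [np.float64(0.54), np.float64(-0.329), np.float64(0.186), np.float64(0.56), np.float64(0.078), np.float64(0.257)]
0.56 1074 [np.float64(0.56), np.float64(-0.33), np.float64(0.185), np.float64(0.58), np.float64(0.076), np.float64(0.264)]
0.58 1198 [np.float64(0.58), np.float64(-0.33), np.float64(0.135), np.float64(0.6), np.float64(0.077), np.float64(0.275)]
0.6 2001 [np.float64(0.6), n
[... 274 characters left out ...]
t64(0.135), np.float64(0.66), np.float64(0.074), np.float64(0.309)]
0.66 5129 [np.float64(0.66), np.float64(-0.332), np.float64(0.135), np.float64(0.68), np.float64(0.075), np.float64(0.312)]
vise [0.11706158 0.25417121 0.26768607]
grip z 0.2 61 ty -0.054 0.056 tx -0.013 0.01
grip z 0.23 174 ty -0.052 0.06 tx -0.012 0.012
grip z 0.26 107 ty -0.059 0.083 tx -0.026 0.013
grip z 0.29 870 ty -0.087 0.099 tx -0.041 0.039
grip z 0.32 1551 ty -0.1 0.1 tx -0.039 0.038
grip z 0.35 338 ty -0.05 0.023 tx -0.023 0.026
grip z 0.38 365 ty -0.042 0.042 tx -0.038 0.039
grip z 0.41 9 ty 0.035 0.041 tx 0.001 0.016
[[-0.226, -0.937, -0.268, 0.214], [-0.974, 0.217, 0.063, 0.591], [-0.001, 0.275, -0.961, 0.384]]
```

View pics/d.png

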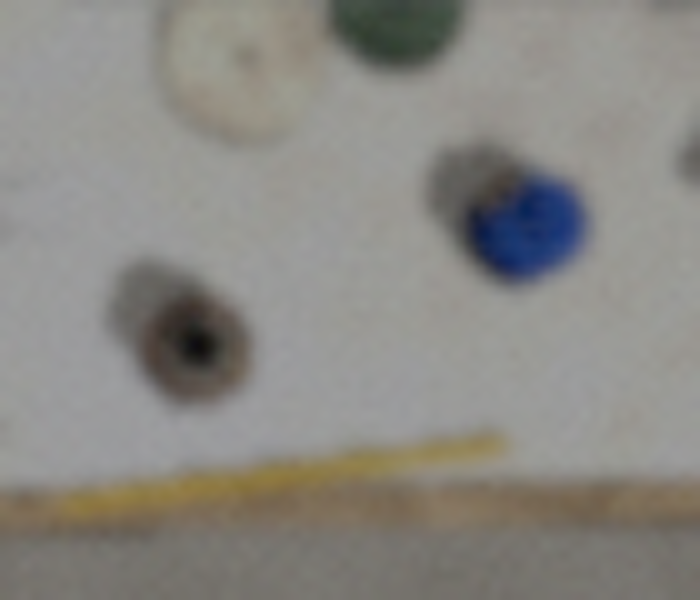

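Brown bottle at crop (195,345), about (0.44, 0.02), is the oil. The blue one at (525,225), about (0.475,-0.066), is the look-alike and stays. For the left lid I'll use the closed fingers as a pushing stick, with the gripper body turned to clear the green hood wall.

Call:
play_rows:
  targets:
    - [-1,0.02,-0.06,0,-10]
    - [-1,0.05,-0.115,0,-20]
    - [-1,0.08,-0.17,0,-30]
    - [-1,0.11,-0.225,0,-40]
    - [-1,0.14,-0.28,0,-50]
    - [-1,0.18,-0.33,0,-60]
    - [-1,0.22,-0.375,0,-70]
    - [-1,0.262,-0.398,-0.03,-72]
  force: 20

```text
time: 2.25
position: [0.4051, 0.2097, 0.2647]
eef_rot: [-0.004, 0.736, -0.677, 0.0]
force: [0.2, 1.3, 0.1]
finger_gap: 0.174
gripper_force: 0.0
```

Call:
play_rows:
  targets:
    - [-1,0,0,-0.02,0]
    - [-1,0,0,-0.04,0]
    - [-1,0,0,-0.042,0]

```text
time: 2.62
position: [0.4027, 0.2102, 0.2192]
eef_rot: [0.002, 0.737, -0.676, -0.0]
force: [-0.2, 0.1, 0.7]
finger_gap: 0.004
gripper_force: 0.0
```

Run:
```python
from h import *
s=telemetry.get_state(); print(s['time'],s['position'],s['eef_rot'],s['force'],s['finger_gap'],s['joint_positions'])
p=viewer.camera('side'); cv2.imwrite('pics/e.png',cv2.resize(p['img'][60:240,120:330],(700,600))[:,:,::-1])
```

```text
2.625 [0.40274428 0.21016014 0.21921073] [ 1.50039128e-03  7.36751697e-01 -6.76161728e-01 -5.98961186e-05] [-0.15603428  0.0722805   0.72598243] 0.004360078286920656 [ 8.40320705e-01  1.68972415e-01 -4.99595700e-01 -1.98316968e-04
 -9.05227342e-01 -7.54484520e-01]
```

View pics/e.png

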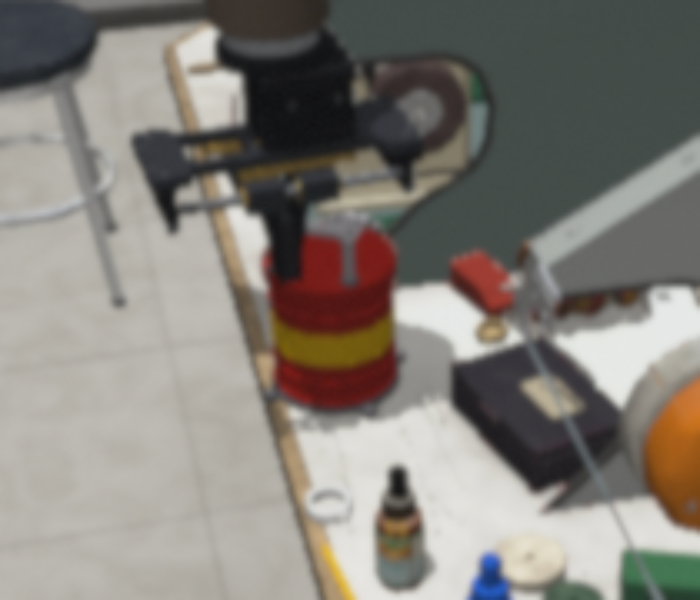

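The closed fingers (288,250) stand just in front of the left bar (345,235). Next I'll move up to contact.

Call:
play_rows:
  targets:
    - [-1,0.004,0.006,0,0]
    - [-1,0.008,0.013,0,0]
    - [-1,0.009,0.016,0,0]
    - [-1,0.01,0.018,0,0]
    - [-1,0.0115,0.0195,0,0]

```text
time: 3.3
position: [0.4146, 0.2305, 0.2203]
eef_rot: [0.0, 0.737, -0.676, 0.0]
force: [0.3, -0.9, -0.2]
finger_gap: 0.005
gripper_force: 0.0
```

Call:
play_rows:
  targets:
    - [-1,0.002,0.0035,0.004,0]
    - [-1,0.0045,0.0075,0.0105,0]
    - [-1,0.0075,0.013,0.0205,0]
    - [-1,0.011,0.019,0.0285,0]
    - [-1,0.0155,0.026,0.0355,0]

```text
time: 3.92
position: [0.4275, 0.2525, 0.2551]
eef_rot: [0.007, 0.737, -0.676, 0.0]
force: [-7.7, -11.4, 4.7]
finger_gap: 0.006
gripper_force: 6.4
```

Run:
```python
from h import *
s=telemetry.get_state(); print(s['time'],s['position'],s['force'],s['ft_torque'])
p=viewer.camera('side'); cv2.imwrite('pics/f.png',cv2.resize(p['img'][80:220,150:310],(685,600))[:,:,::-1])
```

```text
3.925 [0.42748052 0.25250314 0.25507096] [ -7.66002307 -11.41405735   4.65780332] [-3.08750625  2.1351649  -0.02059363]
```

View pics/f.png

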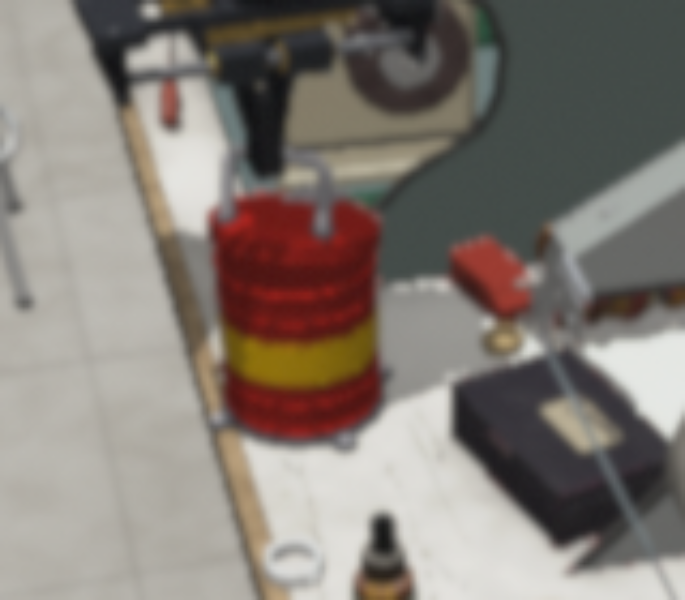

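The bar (270,155) has risen with the fingers behind it, at about 14 N, so the lid is opening stiffly. I'll measure the bar by depth and continue.

```bash
cat >> h.py <<'E'
def cloud(p):
    v,u=np.mgrid[:384,:512]; d=p['depth']
    c=np.stack([u*d,v*d,d],-1)@np.linalg.inv(p['mtx']).T
    return c@p['extrinsics'][:3,:3].T+p['extrinsics'][:3,3]
def lid(p,bar,n,tag=''):
    """fit lid angle from red lid-top points: in hinge frame (front,up), print median angle"""
    H=np.array(bar)+.096*np.array(n); W=cloud(p); c=p['img'].astype(int)
    red=(p['depth']>0)&(c[...,0]>70)&(c[...,0]>2.2*c[...,1])
    f=-(W[...,:2]-H)@n; s=(W[...,:2]-H)@[-n[1],n[0]]; up=W[...,2]-.113
    # bar points: at radius ~.108 and |s|<.03
    R=np.hypot(f,up); a=np.arctan2(up,f)
    m=(p['depth']>0)&(abs(R-.108)<.006)&(abs(s)<.022)&(a>.3)&(a<1.5)&(~red)
    t=red&(abs(s)<.045)&(f>.02)&(f<.1)&(up>.004)&(up<.12)
    k=np.polyfit(f[t],up[t],1) if t.sum()>20 else [np.nan]*2
    print(tag,'bar pts',m.sum(),'ang pctl',(np.percentile(a[m],[10,50,90])-.48).round(2) if m.any() else '','lid slope ang',np.arctan(k[0]).round(2),t.sum())
L=((.426,.2487),(.51,.86)); RR=((.4283,-.234),(.565,.825))
E
python3 - <<'E'
from h import *
for n in ['side','top']:
    p=viewer.camera(n); lid(p,*L,n+'L'); lid(p,*RR,n+'R')
E
```

```text
sideL bar pts 25 ang pctl [0.26 0.28 0.32] lid slope ang 0.15 277
sideR bar pts 137 ang pctl [-0.03  0.01  0.04] lid slope ang -0.0 987
topL bar pts 3 ang pctl [-0.17 -0.13 -0.11] lid slope ang nan 3
topR bar pts 55 ang pctl [0.02 0.04 0.07] lid slope ang 0.0 701
```

Call:
play_rows:
  targets:
    - [-1,0.003,0.005,-0.003,0]
    - [-1,0.006,0.0105,0.003,0]
    - [-1,0.01,0.017,0.008,0]
    - [-1,0.0145,0.024,0.013,0]
    - [-1,0.0185,0.031,0.018,0]
    - [-1,0.0225,0.038,0.021,0]
    - [-1,0.026,0.044,0.023,0]

```text
time: 4.95
position: [0.4551, 0.2971, 0.2798]
eef_rot: [0.005, 0.737, -0.676, 0.001]
force: [-6.0, -14.8, 5.3]
finger_gap: 0.007
gripper_force: 8.1
```

Run:
```python
from h import *
s=telemetry.get_state(); print(s['time'],s['position'],s['force'],s['ft_torque'])
for n in ['side']:
    p=viewer.camera(n); lid(p,*L,n+'L')
```

```text
4.95 [0.45508376 0.29709609 0.27983093] [ -6.02187588 -14.76285475   5.33517403] [-4.48294829  1.56596327 -0.07750078]
sideL bar pts 57 ang pctl [0.53 0.69 0.84] lid slope ang 0.81 229
```

The lid is at its stop (slope about 0.81–0.85). I'll hold briefly, then back off to see whether it stays up.

Call:
play_rows:
  targets:
    - [-1,0.001,0.001,0,0]
    - [-1,0,0,0,0]
    - [-1,-0.006,-0.01,0,0]
    - [-1,-0.01,-0.017,0.02,0]
    - [-1,-0.01,-0.017,0.02,0]

```text
time: 5.62
position: [0.4468, 0.2841, 0.3008]
eef_rot: [-0.003, 0.737, -0.676, 0.0]
force: [0.1, -0.1, -0.4]
finger_gap: 0.006
gripper_force: 0.0
```

Run:
```python
from h import *
s=telemetry.get_state(); print(s['time'],s['position'],s['force'],s['ft_torque'])
for n in ['side','top']:
    p=viewer.camera(n); lid(p,*L,n+'L')
    if n=='side': cv2.imwrite('pics/g.png',cv2.resize(p['img'][80:220,150:310],(685,600))[:,:,::-1])
```

```text
5.625 [0.44676157 0.28406093 0.30082919] [ 0.0991187  -0.14857478 -0.42272829] [0.1036336  0.00480387 0.00556154]
sideL bar pts 39 ang pctl [0.42 0.82 0.85] lid slope ang 0.8 220
topL bar pts 8 ang pctl [0.42 0.43 0.45] lid slope ang 0.46 85
```

View pics/g.png

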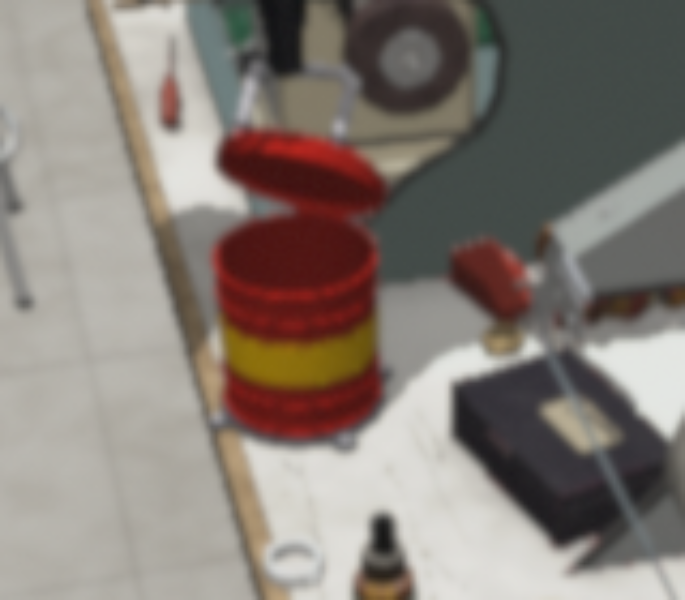

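The left lid stays up by itself (lid at (300,170), fingers clear), so the left hinge sticks. Now I'll go behind its bar to pull it forward and down.

Call:
play_rows:
  targets:
    - [-1,0,0,0.015,0]
    - [-1,0.015,0.025,0.015,0]
    - [-1,0.0295,0.05,0.015,0]
    - [-1,0.0295,0.05,0.005,0]
    - [-1,0.0295,0.05,-0.01,0]
    - [-1,0.0295,0.05,-0.024,0]

```text
time: 6.48
position: [0.4751, 0.3326, 0.2735]
eef_rot: [0.001, 0.737, -0.676, -0.0]
force: [0.1, -0.6, -0.0]
finger_gap: 0.008
gripper_force: 0.0
```

Call:
play_rows:
  targets:
    - [-1,-0.005,-0.0085,0,0]
    - [-1,-0.012,-0.0205,-0.004,0]
    - [-1,-0.0185,-0.031,-0.01,0]
    - [-1,-0.0235,-0.0395,-0.016,0]
    - [-1,-0.0275,-0.0465,-0.022,0]
    - [-1,-0.0315,-0.0535,-0.03,0]
    - [-1,-0.035,-0.0595,-0.037,0]

```text
time: 7.35
position: [0.4409, 0.2747, 0.2386]
eef_rot: [-0.003, 0.737, -0.676, -0.0]
force: [1.0, 7.2, -0.7]
finger_gap: 0.006
gripper_force: 3.0
```

Run:
```python
from h import *
s=telemetry.get_state(); print(s['time'],s['position'],s['force'],s['ft_torque'])
for n in ['side']:
    p=viewer.camera(n); lid(p,*L,n+'L')
```

```text
7.35 [0.44089182 0.27465235 0.23864615] [ 0.99630307  7.1955132  -0.65765306] [ 2.08022691 -0.1838069  -0.05655087]
sideL bar pts 115 ang pctl [0.15 0.22 0.38] lid slope ang 0.09 307
```

Call:
play_rows:
  targets:
    - [-1,-0.003,-0.005,-0.008,0]
    - [-1,-0.006,-0.01,-0.015,0]
    - [-1,-0.008,-0.0135,-0.018,0]
    - [-1,-0.008,-0.0135,-0.018,0]

```text
time: 7.9
position: [0.4351, 0.2643, 0.2226]
eef_rot: [-0.008, 0.737, -0.675, -0.0]
force: [1.3, 11.8, 1.6]
finger_gap: 0.006
gripper_force: 5.4
```

Run:
```python
from h import *
s=telemetry.get_state(); print(s['time'],s['position'],s['force'],s['ft_torque'])
for n in ['side']:
    p=viewer.camera(n); lid(p,*L,n+'L')
```

```text
7.9 [0.43507796 0.26433569 0.2225553 ] [ 1.33826629 11.75015407  1.64358848] [ 3.4598134  -0.51961532  0.00853771]
sideL bar pts 125 ang pctl [-0.03  0.05  0.25] lid slope ang 0.0 337
```

Call:
play_rows:
  targets:
    - [-1,0.006,0.01,0,0]
    - [-1,0.006,0.01,0.035,0]
    - [-1,-0.007,-0.012,0.035,0]
    - [-1,-0.007,-0.012,0.025,0]
    - [-1,-0.007,-0.012,0.018,0]
    - [-1,-0.007,-0.012,0.014,0]
    - [-1,-0.007,-0.012,0.011,0]
    - [-1,-0.007,-0.012,0.011,0]

```text
time: 8.95
position: [0.4254, 0.2476, 0.2365]
eef_rot: [0.001, 0.738, -0.675, 0.002]
force: [-15.1, -6.3, 37.7]
finger_gap: 0.003
gripper_force: 18.8
```

Call:
play_rows:
  targets:
    - [-1,0,0,0.03,0]
    - [-1,-0.01,-0.03,0.06,0]

```text
time: 9.2
position: [0.4161, 0.2192, 0.2906]
eef_rot: [0.001, 0.738, -0.675, 0.0]
force: [0.7, -0.4, 0.4]
finger_gap: 0.004
gripper_force: 0.0
```

Run:
```python
from h import *
s=telemetry.get_state(); print(s['time'],s['position'],s['force'])
A=[]
for n in ['side','top']:
    p=viewer.camera(n); lid(p,*L,n+'L'); A.append(cloud(p)[p['depth']>0])
A=np.vstack(A)
for y in np.arange(-.42,-.26,.04):
  for x in np.arange(.36,.52,.04):
    B=A[(A[:,0]>x)&(A[:,0]<x+.04)&(A[:,1]>y)&(A[:,1]<y+.04)]; print(y.round(2),x.round(2),B[:,2].max().round(3),end='; ')
```

```text
9.2 [0.41613791 0.21919756 0.29056864] [ 0.66599644 -0.35102677  0.40503441]
sideL bar pts 59 ang pctl [-0.04 -0.    0.03] lid slope ang -0.01 348
topL bar pts 0 ang pctl  lid slope ang nan 17
-0.42 0.36 0.007; -0.42 0.4 0.258; -0.42 0.44 0.259; -0.42 0.48 0.299; -0.42 0.52 0.298; -0.38 0.36 0.074; -0.38 0.4 0.081; -0.38 0.44 0.093; -0.38 0.48 0.095; -0.38 0.52 0.013; -0.34 0.36 0.059; -0.34 0.4 0.076; -0.34 0.44 0.096; -0.34 0.48 0.096; -0.34 0.52 0.256; -0.3 0.36 0.005; -0.3 0.4 0.042; -0.3 0.44 0.092; -0.3 0.48 0.094; -0.3 0.52 0.255;
```

Call:
play_rows:
  targets:
    - [-1,-0.005,-0.06,0.01,-10]
    - [-1,-0.01,-0.12,0.01,-20]
    - [-1,-0.013,-0.18,0.01,-31]
    - [-1,-0.013,-0.24,0.01,-42]
    - [-1,-0.013,-0.3,0.01,-52]
    - [-1,-0.013,-0.36,0.01,-63]
    - [-1,-0.013,-0.42,0.01,-74]
    - [-1,-0.013,-0.48,0.01,-84]

```text
time: 10.3
position: [0.4027, -0.2637, 0.2993]
eef_rot: [-0.001, -0.092, 0.996, 0.0]
force: [1.6, 0.1, 0.6]
finger_gap: 0.007
gripper_force: 0.0
```

Call:
play_rows:
  targets:
    - [-1,0,-0.01,0,-10]
    - [-1,0,-0.01,-0.03,-11]
    - [-1,0,-0.01,-0.06,-11]
    - [-1,0,-0.01,-0.08,-11]
    - [-1,0,-0.01,-0.08,-11]

```text
time: 10.92
position: [0.4018, -0.2713, 0.218]
eef_rot: [-0.003, 0.001, 1.0, 0.001]
force: [-1.0, -0.0, 1.3]
finger_gap: 0.004
gripper_force: 0.0
```

Call:
play_rows:
  targets:
    - [-1,0.005,0.0075,0,0]
    - [-1,0.01,0.0145,0,0]
    - [-1,0.0125,0.018,0,0]
    - [-1,0.0145,0.021,0.001,0]
    - [-1,0.0155,0.0225,0.002,0]

```text
time: 11.55
position: [0.4183, -0.2489, 0.2231]
eef_rot: [0.0, 0.0, 1.0, -0.0]
force: [0.1, -0.2, 0.1]
finger_gap: 0.004
gripper_force: 0.0
```

Call:
play_rows:
  targets:
    - [-1,0.0025,0.0035,0.006,0]
    - [-1,0.006,0.009,0.014,0]
    - [-1,0.01,0.0145,0.022,0]
    - [-1,0.014,0.0205,0.029,0]

```text
time: 12.05
position: [0.4313, -0.2295, 0.2534]
eef_rot: [-0.001, 0.0, 1.0, -0.001]
force: [-5.0, -5.3, 6.0]
finger_gap: 0.004
gripper_force: 3.6
```

Run:
```python
from h import *
s=telemetry.get_state(); print(s['time'],s['position'],s['force'])
for n in ['side']:
    p=viewer.camera(n); lid(p,*RR,n+'R')
```

```text
12.05 [ 0.43127328 -0.22946609  0.25344961] [-5.02085071 -5.30072724  5.95288184]
sideR bar pts 0 ang pctl  lid slope ang 0.16 532
```

Run:
```python
from h import *
p=viewer.camera('side'); cv2.imwrite('pics/i.png',cv2.resize(p['img'][200:320,210:350],(700,600))[:,:,::-1])
W=cloud(p);H=np.array(RR[0])+.096*np.array(RR[1]);n=np.array(RR[1])
f=-(W[...,:2]-H)@n; s=(W[...,:2]-H)@[-n[1],n[0]]
m=(p['depth']>0)&(abs(s)<.036)&(abs(s)>.022)&(W[...,2]>.145)&(W[...,2]<.21)&(f>.03)&(f<.12)
P=np.c_[f[m],s[m],W[m][:,2]]; print(m.sum()); print(P[np.argsort(-P[:,2])][:25].round(3).tolist())
```

```text
323
[[0.077, 0.026, 0.196], [0.077, 0.025, 0.196], [0.077, 0.025, 0.193], [0.075, 0.029, 0.193], [0.076, 0.026, 0.193], [0.079, 0.027, 0.192], [0.071, 0.028, 0.192], [0.076, 0.028, 0.192], [0.077, 0.025, 0.191], [0.078, 0.022, 0.191], [0.077, 0.026, 0.191], [0.078, 0.03, 0.19], [0.074, 0.031, 0.189], [0.079, 0.031, 0.189], [0.076, 0.025, 0.188], [0.078, 0.028, 0.188], [0.077, 0.026, 0.188], [0.078, 0.029, 0.188], [0.079, 0.027, 0.188], [0.076, 0.032, 0.188], [0.073, 0.033, 0.187], [0.078, 0.026, 0.187], [0.077, 0.025, 0.186], [0.078, 0.029, 0.186], [0.076, 0.023, 0.186]]
```

View pics/i.png

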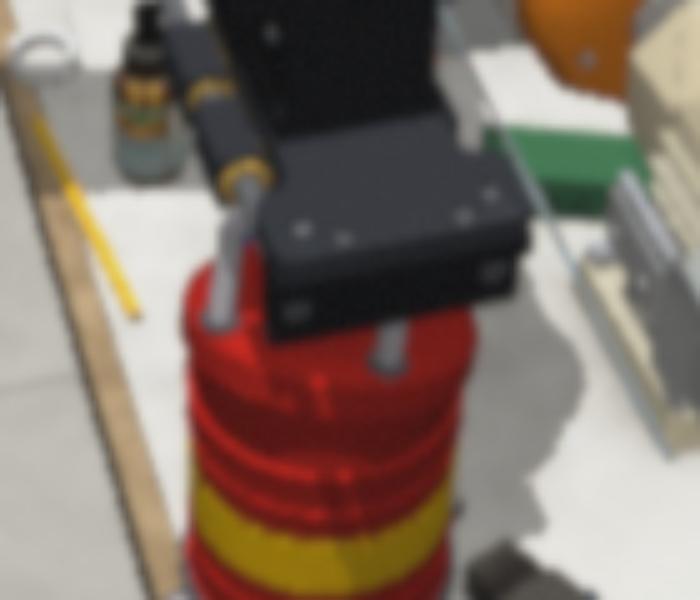

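Side view: the bar on its posts (220,250)–(390,340) has swung up to roughly 0.3 rad, with light force. I'll continue to the stop.

Call:
play_rows:
  targets:
    - [-1,0.0035,0.005,-0.003,0]
    - [-1,0.007,0.01,0.003,0]
    - [-1,0.0115,0.0165,0.008,0]
    - [-1,0.016,0.023,0.013,0]
    - [-1,0.0205,0.0295,0.018,0]
    - [-1,0.025,0.0365,0.021,0]
    - [-1,0.029,0.042,0.023,0]
    - [-1,0.029,0.042,0.023,0]

```text
time: 13.15
position: [0.4596, -0.1882, 0.2736]
eef_rot: [-0.003, 0.0, 1.0, -0.002]
force: [-2.5, -11.5, -2.6]
finger_gap: 0.005
gripper_force: 5.5
```

Run:
```python
from h import *
s=telemetry.get_state(); print(s['time'],s['position'],s['force'])
for n in ['side']:
    p=viewer.camera(n); lid(p,*RR,n+'R')
```

```text
13.15 [ 0.45956676 -0.1881839   0.27358105] [ -2.54338575 -11.48083162  -2.6189982 ]
sideR bar pts 30 ang pctl [0.44 0.68 0.82] lid slope ang 0.49 479
```

Call:
play_rows:
  targets:
    - [-1,0.001,0.0015,0.001,0]
    - [-1,0.001,0.0015,0.001,0]
    - [-1,0.001,0.0015,0.001,0]

```text
time: 13.58
position: [0.4597, -0.1878, 0.2738]
eef_rot: [-0.004, 0.001, 1.0, -0.002]
force: [-2.5, -16.5, -7.9]
finger_gap: 0.005
gripper_force: 7.5
```

Run:
```python
from h import *
p=viewer.camera('side'); W=cloud(p);H=np.array(RR[0])+.096*np.array(RR[1]);n=np.array(RR[1])
f=-(W[...,:2]-H)@n; s=(W[...,:2]-H)@[-n[1],n[0]]; c=p['img'].astype(int)
ok=(p['depth']>0)
m=ok&(abs(s)<.04)&(W[...,2]>.128)&(W[...,2]<.215)&(f>.0)&(f<.12)&(c[...,0]>2.2*c[...,1])&(c[...,0]>60)
k=np.polyfit(f[m],W[m][:,2],1); print('red',m.sum(),np.arctan(k[0]),W[m][:,2].max(), f[m].min(),f[m].max())
m=ok&(abs(s)<.036)&(abs(s)>.022)&(W[...,2]>.18)&(W[...,2]<.235)&(f>.0)&(f<.12)
P=np.c_[f[m],s[m],W[m][:,2]]; print(m.sum()); print(P[np.argsort(-P[:,2])][:15].round(3).tolist())
```

```text
red 436 0.12461364077347849 0.19987127913287017 0.05158718999542101 0.07942063387710166
374
[[0.027, 0.025, 0.222], [0.027, 0.024, 0.222], [0.029, 0.025, 0.221], [0.023, 0.025, 0.221], [0.027, 0.027, 0.221], [0.025, 0.022, 0.221], [0.032, 0.026, 0.221], [0.028, 0.023, 0.221], [0.029, 0.028, 0.22], [0.03, 0.024, 0.219], [0.029, 0.023, 0.219], [0.027, 0.027, 0.218], [0.031, 0.024, 0.218], [0.029, 0.028, 0.218], [0.031, 0.026, 0.218]]
```

Call:
play_rows:
  targets:
    - [-1,-0.0055,-0.008,-0.001,0]
    - [-1,-0.01,-0.015,-0.004,0]
    - [-1,-0.0145,-0.0215,-0.009,0]
    - [-1,-0.019,-0.028,-0.014,0]
    - [-1,-0.0235,-0.0345,-0.02,0]
    - [-1,-0.028,-0.041,-0.027,0]
    - [-1,-0.0325,-0.048,-0.036,0]
    - [-1,-0.037,-0.0545,-0.046,0]

```text
time: 14.62
position: [0.4243, -0.2407, 0.2294]
eef_rot: [-0.0, 0.0, 1.0, -0.0]
force: [-2.8, -3.6, 2.7]
finger_gap: 0.002
gripper_force: 2.5
```

Call:
play_rows:
  targets:
    - [-1,-0.006,-0.009,-0.005,0]
    - [-1,-0.014,-0.02,-0.005,0]
    - [-1,-0.014,-0.02,-0.005,0]

```text
time: 15.0
position: [0.4109, -0.2602, 0.2248]
eef_rot: [0.0, 0.001, 1.0, 0.0]
force: [-1.2, -0.3, -0.1]
finger_gap: 0.002
gripper_force: 0.0
```

Run:
```python
from h import *
s=telemetry.get_state(); print(s['time'],s['position'],s['force'])
for n in ['side','top']:
    p=viewer.camera(n); lid(p,*RR,n+'R'); lid(p,*L,n+'L')
cv2.imwrite('pics/j.png',cv2.resize(viewer.camera('side')['img'][190:330,200:360],(685,600))[:,:,::-1])
```

```text
15.0 [ 0.41091037 -0.26018906  0.22477611] [-1.15425762 -0.29585774 -0.05414644]
sideR bar pts 0 ang pctl  lid slope ang -0.03 22
sideL bar pts 58 ang pctl [-0.04 -0.01  0.03] lid slope ang -0.02 312
topR bar pts 0 ang pctl  lid slope ang nan 0
topL bar pts 56 ang pctl [0.01 0.04 0.06] lid slope ang 0.01 611
```

Call:
play_rows:
  targets:
    - [-1,-0.005,0,0.04,0]
    - [-1,-0.005,0.03,0.08,-8]
    - [0,-0.005,0.09,0.085,-16]
    - [1,-0.005,0.13,0.085,-24]

```text
time: 15.65
position: [0.4063, -0.1278, 0.311]
eef_rot: [0.002, 0.21, 0.978, 0.001]
force: [0.7, 0.4, 0.1]
finger_gap: 0.155
gripper_force: 0.0
```

Run:
```python
from h import *
s=telemetry.get_state(); print(s['time'],s['position'],s['force'])
for n in ['side','top']:
    p=viewer.camera(n); lid(p,*RR,n+'R'); lid(p,*L,n+'L'); W=cloud(p)
    print([(np.round(r['location'],3).tolist(),round(r['conf'],2)) for r in viewer.recognise(p,'oil_mid')])
    m=(p['depth']>0)&(np.hypot(W[...,0]-.44,W[...,1]-.02)<.03)&(W[...,2]>.02)&(W[...,2]<.12)
    Q=W[m]; print('bottle',m.sum(),Q.min(0).round(3),Q.max(0).round(3),'cap',Q[Q[:,2]>.085].mean(0).round(4) if len(Q) else '')
    (x,y),r=cv2.minEnclosingCircle(Q[Q[:,2]<.075][:,:2].astype(np.float32)) if len(Q) else ((0,0),0); print(x,y,r)
    m=(p['depth']>0)&(np.hypot(W[...,0]-.475,W[...,1]+.067)<.03)&(W[...,2]>.02)&(W[...,2]<.13); print('blue zmax',W[m].max(0),W[m].min(0))
```

```text
15.65 [ 0.40632018 -0.12778579  0.31097819] [0.71272782 0.41342505 0.05974608]
sideR bar pts 137 ang pctl [-0.02  0.01  0.04] lid slope ang 0.0 982
sideL bar pts 25 ang pctl [-0.04 -0.02  0.02] lid slope ang 0.01 165
[([0.548, -0.032, 0.008], 0.4)]
bottle 369 [0.423 0.011 0.02 ] [0.458 0.039 0.097] cap [0.4389 0.0277 0.092 ]
0.4404200315475464 0.028326842933893204 0.01794927753508091
blue zmax [ 0.49288262 -0.05824447  0.10131929] [ 0.4583379  -0.08523794  0.02392037]
topR bar pts 0 ang pctl  lid slope ang 0.02 198
topL bar pts 55 ang pctl [0.   0.04 0.06] lid slope ang 0.01 607
[([0.477, -0.061, 0.072], 0.65), ([0.447, 0.036, 0.079], 0.57)]
bottle 50 [0.439 0.019 0.056] [0.454 0.048 0.105] cap [0.4414 0.035  0.0997]
0.441963791847229 0.033428922295570374 0.014993350952863693
blue zmax [ 0.49073058 -0.04833612  0.10340017] [ 0.45862885 -0.07887006  0.02298454]
```

Run:
```python
from h import *
p=viewer.camera('top'); print(p['mtx'])
for d in [1.24,1.25,1.26]: print(world(p,254.5,214.5,d), 'blue',world(p,287.5,202.5,d))
```

```text
[[440.46451196   0.         246.95849826]
 [  0.         440.46451196 193.14748167]
 [  0.           0.           1.        ]]
[0.43981236 0.0330592  0.11116888] blue [ 0.4720057  -0.06036932  0.11376245]
[0.43995231 0.03283459 0.10115917] blue [ 0.47240528 -0.06134739  0.10377366]
[0.44009227 0.03260998 0.09114946] blue [ 0.47280486 -0.06232545  0.09378487]
```

Both lids are shut and the right one dropped by itself. Bottle at (0.440, 0.031). Now fetching it.

Call:
play_rows:
  targets:
    - [1,0.012,0.055,-0.01,0]
    - [1,0.024,0.11,-0.03,0]
    - [1,0.034,0.159,-0.06,0]
    - [1,0.034,0.159,-0.1,0]
    - [1,0.034,0.159,-0.14,0]
    - [1,0.034,0.159,-0.17,0]

```text
time: 16.65
position: [0.4401, 0.0284, 0.1379]
eef_rot: [-0.001, 0.209, 0.978, -0.001]
force: [0.7, -0.1, 0.3]
finger_gap: 0.983
gripper_force: 0.0
```

Call:
play_rows:
  targets:
    - [1,0,0,-0.015,0]
    - [1,0,0,-0.028,0]
    - [1,0,0,-0.034,0]
    - [1,0,0,-0.034,0]

```text
time: 17.15
position: [0.4403, 0.0291, 0.1057]
eef_rot: [-0.0, 0.209, 0.978, -0.0]
force: [0.5, 0.3, 0.1]
finger_gap: 1.004
gripper_force: 0.0
```

Call:
play_rows:
  targets:
    - [0.2,0,0,0,0]
    - [-0.1,0,0,0,0]
    - [-1,0,0,0,0]
    - [-1,0,0,0,0]
    - [-1,0,0,0,0]
    - [-1,0,0,0,0]
  force: 10

```text
time: 17.9
position: [0.4403, 0.0295, 0.1058]
eef_rot: [0.0, 0.208, 0.978, 0.0]
force: [1.7, 0.5, 0.3]
finger_gap: 0.404
gripper_force: 0.4
```

Call:
play_rows:
  targets:
    - [-1,0,0,0,0]
    - [-1,0,0,0.015,0]
    - [-1,0,0,0.03,0]

```text
time: 18.27
position: [0.4397, 0.0292, 0.1358]
eef_rot: [-0.001, 0.208, 0.978, -0.0]
force: [-0.2, 0.2, -1.3]
finger_gap: 0.373
gripper_force: 9.8
```

Run:
```python
from h import *
p=viewer.camera('side');W=cloud(p)
m=(p['depth']>0)&(abs(W[...,0]-.44)<.025)&(abs(W[...,1]-.03)<.025)&(W[...,2]>-.01)&(W[...,2]<.09)
Q=W[m]; c=p['img'][m].astype(int)
for z in np.arange(0,.09,.01): k=(Q[:,2]>=z)&(Q[:,2]<z+.01); print(round(z,2),k.sum(),Q[k].min(0).round(3) if k.any() else '',c[k].mean(0).astype(int) if k.any() else '')
T=(p['depth']>0)&(W[...,2]>.015)&(W[...,0]>.46)&(W[...,0]<.6)&(W[...,1]>.09)&(W[...,1]<.25)&(W[...,2]<.1)
print('box',W[T].min(0),W[T].max(0))
print(telemetry.get_state()['gripper_force'],telemetry.get_state()['finger_gap'],telemetry.get_state()['force'])
```

```text
0.0 35 [0.415 0.005 0.   ] [161 160 155]
0.01 0  
0.02 2 [0.427 0.019 0.029] [155 150 145]
0.03 39 [0.422 0.012 0.03 ] [107 106 100]
0.04 44 [0.422 0.011 0.04 ] [ 95 100  97]
0.05 36 [0.422 0.01  0.05 ] [93 99 96]
0.06 20 [0.42  0.005 0.06 ] [81 82 77]
0.07 26 [0.42  0.005 0.07 ] [41 41 41]
0.08 0  
box [0.53207827 0.0903873  0.01506898] [0.59997635 0.2319589  0.04645731]
9.845664355962072 0.3735530890545768 [ 0.10990407  0.94871006 -0.35820409]
```

Bottle lifted 30 mm. I'll carry it toward the left (sticking) can.

Call:
play_rows:
  targets:
    - [-1,0,0.02,0.01,-5]
    - [-1,-0.003,0.045,0.01,-15]
    - [-1,-0.006,0.07,0.01,-25]
    - [-1,-0.01,0.09,0.01,-35]
    - [-1,-0.01,0.11,0.01,-45]
    - [-1,-0.01,0.12,0.01,-55]
    - [-1,-0.01,0.13,0.01,-65]
    - [-1,-0.01,0.13,-0.01,-66]

```text
time: 19.32
position: [0.4455, 0.0848, 0.0833]
eef_rot: [-0.073, 0.644, 0.757, 0.082]
force: [5.7, 1.1, 22.7]
finger_gap: 0.358
gripper_force: 10.0
```

Call:
play_rows:
  targets:
    - [-1,0,0,-0.01,0]
    - [-1,0,0,-0.016,0]
    - [-1,0,0,-0.019,0]
    - [-1,0,0,-0.02,0]
    - [-1,0,0,-0.0205,0]

```text
time: 19.95
position: [0.4455, 0.0847, 0.0697]
eef_rot: [-0.074, 0.64, 0.76, 0.082]
force: [-9.7, -8.8, 77.4]
finger_gap: 0.36
gripper_force: 40.0
```

Run:
```python
from h import *
s=telemetry.get_state(); print(s['time'],s['position'].round(3),s['eef_rot'].round(3),s['force'].round(1),s['joint_positions'].round(3),s['qd'].round(2),s['gripper_force'],s['joint_torque'].round(1))
p=viewer.camera('side'); cv2.imwrite('pics/k.png',cv2.resize(p['img'][120:280,160:340],(675,600))[:,:,::-1])
```

```text
19.95 [0.445 0.085 0.07 ] [-0.074  0.64   0.76   0.082] [-9.7 -8.8 77.4] [ 0.41   0.412 -0.536 -0.385 -0.574 -3.062] [-0.   -0.    0.   -0.   -0.    0.01] 40.01022747582738 [ 2.6 -0.3  2.7 -1.8  3.8  0.1]
```

View pics/k.png

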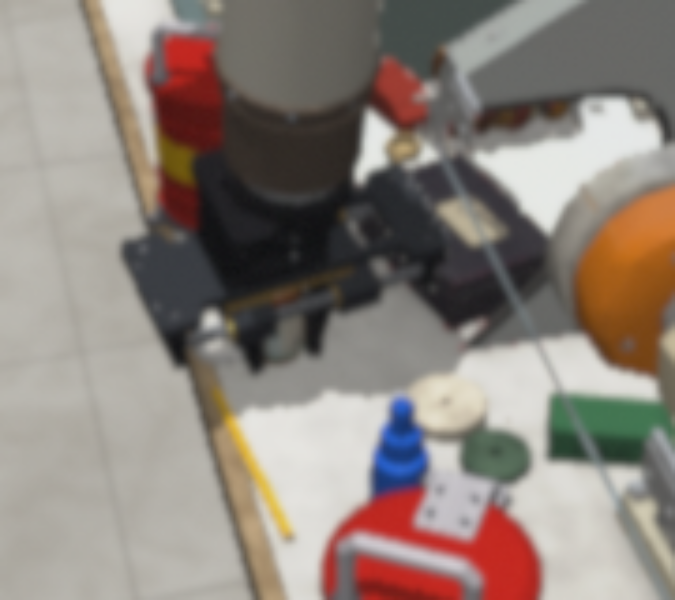

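Joint 6 ran into its range end, so the tool tilted and the bottle is being pressed onto the bench. I'll lift and unwind the other way.

Call:
play_rows:
  targets:
    - [-1,0.01,-0.06,0.03,5]
    - [-1,0.01,-0.07,0.06,15]
    - [-1,0,-0.07,0.09,25]
    - [-1,-0.01,-0.07,0.12,35]

```text
time: 20.5
position: [0.4283, 0.0126, 0.1796]
eef_rot: [-0.098, 0.385, 0.916, 0.048]
force: [0.9, 0.8, -0.5]
finger_gap: 0.36
gripper_force: 17.6
```

Run:
```python
from h import *
s=telemetry.get_state(); print(s['time'],s['position'].round(3),s['eef_rot'].round(3),s['force'].round(1),s['joint_positions'].round(3),s['gripper_force'],s['finger_gap'])
for n in ['side','top']:
    p=viewer.camera(n); lid(p,*RR,n+'R'); lid(p,*L,n+'L')
    for k in ['felt_wheel','rubber_wheel','compound_green','pencil','oil_mid']:
        print(k,[(np.round(r['location'],3).tolist(),round(r['conf'],2)) for r in viewer.recognise(p,k)])
    if n=='side': cv2.imwrite('pics/l.png',cv2.resize(p['img'][80:280,150:340],(570,600))[:,:,::-1])
```

```text
20.5 [0.428 0.013 0.18 ] [-0.098  0.385  0.916  0.048] [ 0.9  0.8 -0.5] [ 0.286  0.242 -0.45  -0.239 -0.986 -2.509] 17.64719766957569 0.3599382875429203
sideR bar pts 135 ang pctl [-0.02  0.01  0.04] lid slope ang 0.0 982
sideL bar pts 62 ang pctl [-0.04 -0.    0.03] lid slope ang -0.02 184
felt_wheel [([0.529, 0.006, 0.015], 0.73)]
rubber_wheel [([0.549, -0.034, 0.009], 0.67)]
compound_green []
pencil [([0.4, -0.004, 0.003], 0.6)]
oil_mid [([0.472, -0.071, 0.062], 0.61)]
topR bar pts 55 ang pctl [0.01 0.04 0.06] lid slope ang 0.0 694
topL bar pts 50 ang pctl [0.01 0.04 0.06] lid slope ang 0.01 576
felt_wheel [([0.454, -0.196, 0.125], 0.74), ([0.54, 0.016, 0.012], 0.56)]
rubber_wheel [([0.552, -0.026, 0.011], 0.61)]
compound_green []
pencil []
oil_mid [([0.451, -0.192, 0.124], 0.54)]
```

View pics/l.png

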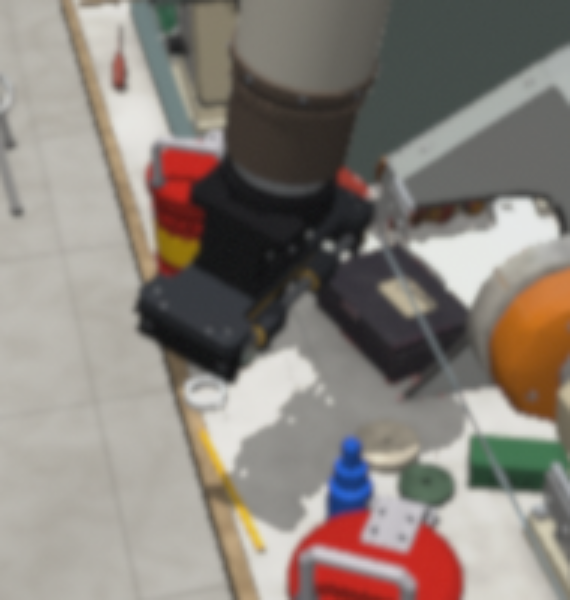

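Side view: the gripper is at about (240,300), off the bench and still slightly tilted, and the neighbouring things are undisturbed. I'll let the arm catch up while rising and turning.

Call:
play_rows:
  targets:
    - [-1,-0.01,0,0.03,10]
    - [-1,-0.01,0,0.05,20]
    - [-1,-0.01,0,0.05,30]
    - [-1,-0.01,0,0.05,40]

```text
time: 21.6
position: [0.4202, 0.0137, 0.2307]
eef_rot: [-0.107, 0.047, 0.993, 0.013]
force: [-0.2, 0.2, -1.1]
finger_gap: 0.359
gripper_force: 17.6
```

Run:
```python
from h import *
s=telemetry.get_state(); print(s['time'],s['position'].round(3),s['eef_rot'].round(3),s['force'].round(1),s['joint_positions'].round(3),s['gripper_force'],s['finger_gap'])
```

```text
21.6 [0.42  0.014 0.231] [-0.107  0.047  0.993  0.013] [-0.2  0.2 -1.1] [ 0.355  0.188 -0.412 -0.118 -1.162 -1.963] 17.649410234444076 0.35878326096142643
```

The commanded pose has kept a 12° lean about the tool's y axis. The negative end of joint 6 leaned it that way, so I'll rise clear, turn toward the positive end and use that to lean it back in small steps.

Call:
play_rows:
  targets:
    - [-1,0,0,0.04,10]
    - [-1,0,0,0.08,21]
    - [-1,0,0,0.08,31]
    - [-1,0,0,0.08,42]
    - [-1,0,0,0.08,53]
    - [-1,0,0,0.08,63]
    - [-1,0,0,0.08,74]
    - [-1,0,0,0.08,84]

```text
time: 22.6
position: [0.42, 0.0137, 0.3102]
eef_rot: [-0.089, -0.63, 0.769, -0.062]
force: [-0.6, 0.7, -1.5]
finger_gap: 0.362
gripper_force: 17.6
```

Call:
play_rows:
  targets:
    - [-1,0,0,0,10]
    - [-1,0,0,0,21]
    - [-1,0,0,0,31]
    - [-1,0,0,0,42]
    - [-1,0,0,0,53]
    - [-1,0,0,0,63]
    - [-1,0,0,0,74]
    - [-1,0,0,0,84]

```text
time: 23.6
position: [0.4197, 0.0135, 0.3103]
eef_rot: [0.025, 0.983, -0.151, 0.105]
force: [-0.3, -0.5, -1.4]
finger_gap: 0.36
gripper_force: 17.7
```

```bash
cat >> h.py <<'E'
from scipy.spatial.transform import Rotation as Ro
def st():
    s=telemetry.get_state(); q=s['eef_rot']; M=Ro.from_quat([q[1],q[2],q[3],q[0]]).as_matrix()
    print(round(s['time'],2),'pos',s['position'].round(4),'toolx',M[:,0].round(3),'tooly',M[:,1].round(3),'toolz',M[:,2].round(3),'F',s['force'].round(1),'q',s['joint_positions'].round(3),'grip',round(s['gripper_force'],1),round(s['finger_gap'],3))
    print('lean toward toolx deg',np.degrees(np.arcsin(-M[2,0]*-1)).round(2),'tooly deg',np.degrees(np.arcsin(M[2,1])).round(2),'theta',np.degrees(np.arctan2(M[1,1],M[0,1])).round(1))
    return s
E
python3 -c "
from h import *
st()"
```

```text
23.6 pos [0.4197 0.0135 0.3103] toolx [ 0.932 -0.291  0.214] tooly [-0.301 -0.953  0.016] toolz [ 0.2   -0.08  -0.977] F [-0.3 -0.5 -1.4] q [ 0.518 -0.075 -0.6    0.213 -0.92   0.63 ] grip 17.7 0.36
lean toward toolx deg 12.38 tooly deg 0.94 theta -107.5
```

Call:
play_rows:
  targets:
    - [-1,0,0,0,10]
    - [-1,0,0,0,21]
    - [-1,0,0,0,31]
    - [-1,0,0,0,42]
    - [-1,0,0,0,53]
    - [-1,0,0,0,63]
    - [-1,0,0,0,74]
    - [-1,0,0,0,84]

```text
time: 24.6
position: [0.4199, 0.0135, 0.3104]
eef_rot: [-0.053, 0.831, 0.545, 0.095]
force: [-0.2, -0.1, -0.9]
finger_gap: 0.359
gripper_force: 17.7
```

Call:
play_rows:
  targets:
    - [-1,0,0,0,10]
    - [-1,0,0,0,20]
    - [-1,0,0,0,30]
    - [-1,0,0,0,40]

```text
time: 25.1
position: [0.4107, 0.0377, 0.3156]
eef_rot: [-0.07, 0.609, 0.788, 0.061]
force: [-0.6, 0.4, -0.2]
finger_gap: 0.363
gripper_force: 17.7
```

```bash
python3 -c "
from h import *
st()"
```

```text
25.1 pos [0.4107 0.0377 0.3156] toolx [-0.249  0.951  0.184] tooly [0.968 0.251 0.011] toolz [-0.036  0.181 -0.983] F [-0.6  0.4 -0.2] q [ 0.371  0.008 -0.35  -0.197 -1.187  3.097] grip 17.7 0.363
lean toward toolx deg 10.59 tooly deg 0.63 theta 14.6
```

Call:
play_rows:
  targets:
    - [-1,0,0,0,5]
    - [-1,0,0,0,10]
    - [-1,0,0,0,10]

```text
time: 25.48
position: [0.3925, 0.0711, 0.3221]
eef_rot: [-0.057, 0.553, 0.83, 0.045]
force: [-1.0, -1.2, -0.9]
finger_gap: 0.363
gripper_force: 17.6
```

```bash
python3 -c "
from h import *
st()"
```

```text
25.48 pos [0.3925 0.0711 0.3221] toolx [-0.382  0.913  0.144] tooly [0.923 0.385 0.011] toolz [-0.045  0.137 -0.99 ] F [-1.  -1.2 -0.9] q [ 0.496 -0.025 -0.379 -0.153 -1.196  3.096] grip 17.6 0.363
lean toward toolx deg 8.28 tooly deg 0.63 theta 22.6
```

Call:
play_rows:
  targets:
    - [-1,0.01,-0.02,0,6]
    - [-1,0.02,-0.04,-0.005,12]
    - [-1,0.02,-0.05,-0.01,18]
    - [-1,0.02,-0.05,-0.01,18]

```text
time: 25.98
position: [0.3389, 0.1052, 0.319]
eef_rot: [-0.027, 0.445, 0.895, 0.019]
force: [-0.0, -0.8, 0.2]
finger_gap: 0.361
gripper_force: 17.6
```

```bash
python3 -c "
from h import *
st()"
```

```text
25.98 pos [0.3389 0.1052 0.319 ] toolx [-0.602  0.796  0.066] tooly [0.798 0.603 0.009] toolz [-0.033  0.058 -0.998] F [-0.  -0.8  0.2] q [ 0.719 -0.118 -0.497 -0.07  -1.18   3.096] grip 17.6 0.361
lean toward toolx deg 3.76 tooly deg 0.5 theta 37.1
```

Call:
play_rows:
  targets:
    - [-1,0.01,-0.01,0,5]
    - [-1,0.02,-0.02,0,10]
    - [-1,0.03,-0.02,0,14]
    - [-1,0.03,-0.02,0,14]

```text
time: 26.48
position: [0.3156, 0.1303, 0.3193]
eef_rot: [0.004, 0.358, 0.934, 0.005]
force: [0.7, -0.1, -1.6]
finger_gap: 0.36
gripper_force: 17.6
```

```bash
python3 -c "
from h import *
st()"
```

```text
26.48 pos [0.3156 0.1303 0.3193] toolx [-0.744  0.668 -0.005] tooly [0.668 0.744 0.012] toolz [ 0.011  0.006 -1.   ] F [ 0.7 -0.1 -1.6] q [ 0.882 -0.162 -0.558  0.006 -1.163  3.096] grip 17.6 0.36
lean toward toolx deg -0.27 tooly deg 0.68 theta 48.1
```

The tool is upright again, with under 1° of lean. Next, above the placing spot, I'll inspect the bottle in the grip.

Call:
play_rows:
  targets:
    - [-1,0.02,0.005,0,-10]
    - [-1,0.05,0.01,0,-20]
    - [-1,0.08,0.02,-0.02,-30]
    - [-1,0.114,0.03,-0.05,-40]
    - [-1,0.114,0.03,-0.09,-48]
    - [-1,0.114,0.03,-0.13,-48]
    - [-1,0.114,0.03,-0.16,-48]
    - [-1,0.114,0.03,-0.16,-48]

```text
time: 27.48
position: [0.4293, 0.1587, 0.1573]
eef_rot: [0.006, 0.707, 0.707, -0.001]
force: [0.5, 0.3, -0.6]
finger_gap: 0.358
gripper_force: 17.6
```

Run:
```python
from h import *
s=st()
p=viewer.camera('side'); W=cloud(p); x,y,z=s['position']
m=(p['depth']>0)&(abs(W[...,0]-x)<.017)&(abs(W[...,1]-y)<.06)&(W[...,2]>.02)&(W[...,2]<z)
Q=W[m]
for a in np.arange(.02,.16,.01):
    k=(Q[:,2]>=a)&(Q[:,2]<a+.01)
    if k.sum()>3: print(a.round(2),k.sum(),'ymin',np.percentile(Q[k][:,1],5).round(4),'ymed',np.median(Q[k][:,1]).round(4),'x',Q[k][:,0].min().round(3),Q[k][:,0].max().round(3),p['img'][m][k].mean(0).astype(int))
```

```text
27.48 pos [0.4293 0.1587 0.1573] toolx [ 0.001  1.    -0.009] tooly [ 1.    -0.001  0.007] toolz [ 0.007 -0.009 -1.   ] F [ 0.5  0.3 -0.6] q [ 0.717  0.259 -0.582  0.017 -0.731  2.412] grip 17.6 0.358
lean toward toolx deg -0.51 tooly deg 0.39 theta -0.0
0.08 18 ymin 0.1478 ymed 0.1507 x 0.412 0.445 [72 40 31]
0.09 51 ymin 0.1469 ymed 0.1502 x 0.413 0.445 [84 83 76]
0.1 47 ymin 0.1475 ymed 0.1522 x 0.413 0.445 [94 94 89]
0.11 54 ymin 0.1493 ymed 0.1534 x 0.415 0.446 [103 102  94]
0.12 50 ymin 0.1487 ymed 0.1542 x 0.415 0.446 [106 102  94]
0.13 63 ymin 0.1512 ymed 0.1571 x 0.413 0.446 [82 77 68]
0.14 22 ymin 0.1556 ymed 0.1589 x 0.417 0.439 [70 46 34]
0.15 20 ymin 0.1623 ymed 0.1666 x 0.417 0.44 [72 68 67]
```

Run:
```python
from h import *
for n in ['side','top','wrist']:
    p=viewer.camera(n)
    for r in viewer.recognise(p,'oil_mid'): print(n,r['location'].round(3) if hasattr(r['location'],'round') else r['location'],round(r['conf'],2))
    for r in viewer.trace(p,'oil_mid'):
        m=r['pixels']; v,u=np.nonzero(m); print('  trace',round(r['conf'],2),m.sum(),u.min(),u.max(),v.min(),v.max())
        if n!='wrist':
            Q=cloud(p)[m&(p['depth']>0)]
            if len(Q): print('   ',np.percentile(Q,[5,50,95],axis=0).round(3).tolist())
p=viewer.camera('side'); c=proj(p,[.429,.15,.11]); print(c)
u0,v0=c.astype(int)
g=p['img'][v0-28:v0+32:2,u0-30:u0+30:2].astype(int)
W=cloud(p)[v0-28:v0+32:2,u0-30:u0+30:2]
# classes: R red/yellow, B black, b brownish, w white/bench, g grey
def cl(q):
    r,gg,b=q; s=r+gg+b
    if b>r+40: return 'U'
    if r>1.6*gg and r>60: return 'R'
    if s<120: return '#'
    if r>b*1.35: return 'o'
    if s>420: return '.'
    return 'g'
for row,w in zip(g,W): print(''.join(cl(q) for q in row),' y(cm)',' '.join('%2d'%round(100*t) for t in w[8:26:2,1]))
```

```text
side [0.4736, -0.0726, 0.0638] 0.83
side [0.4329, 0.1568, 0.1211] 0.51
  trace 0.88 284 258 274 227 252
    [[0.461, -0.083, 0.041], [0.472, -0.075, 0.065], [0.487, -0.065, 0.095]]
  trace 0.75 262 216 227 145 174
    [[0.418, 0.149, 0.095], [0.429, 0.155, 0.123], [0.441, 0.166, 0.159]]
  trace 0.27 2388 246 304 246 299
    [[0.404, -0.254, 0.109], [0.447, -0.221, 0.122], [0.491, -0.164, 0.164]]
top [0.4745, -0.063, 0.0703] 0.41
  trace 0.66 1225 317 360 191 228
    [[0.407, -0.244, 0.116], [0.451, -0.199, 0.124], [0.491, -0.154, 0.165]]
  trace 0.46 114 281 292 197 208
    [[0.461, -0.077, 0.032], [0.473, -0.061, 0.066], [0.487, -0.05, 0.1]]
wrist [0.431, 0.1828, 0.1462] 0.57
  trace 0.76 4460 215 291 200 304
  trace 0.51 22849 156 395 0 127
[222.27513042 167.42378178]
gggg###############ooooggggggg  y(cm) 14 13 13 13 13 13 13 13 15
ggggg#######oooooooooooggggggg  y(cm) 14 14 14 13 13 13 14 14 14
ggggggoooooooooooooogggggggggg  y(cm) 13 13 13 14 14 17 14 13 13
gg..gooooooooogggoRggggggggggg  y(cm) 14 14 17 17 17 23 13 12 12
gg..googgggggggggggggg####g...  y(cm) 14 13 17 16 17 13 13 
[... 933 characters left out ...]
RRRRRRRRgggggggg  y(cm) 25 24 23 23 23 23 24 25 25
...gggggRRRRRRRRRRRRRggggggggg  y(cm) 25 24 24 23 23 23 24 24 24
....googggRRRRRRRRgggggggggggg  y(cm) 25 24 24 23 23 23 23 24 23
....goo....ggggggggggggggggggg  y(cm) 25 24 24 23 23 23 22 23 22
....goo......ggggggggggggggggg  y(cm) 24 23 24 23 23 22 22 22 22
....gooo....gggggggggggggggggg  y(cm) 23 23 22 23 22 21 21 21 21
.....googgggggggggggg..ggggggg  y(cm) 22 22 22 21 21 21 21 20 20
.....googggggggggggggggggggggg  y(cm) 21 21 20 20 20 20 20 19 19
.....gooogggggggggggggggg.gggg  y(cm) 20 20 20 19 19 19 19 18 18
......googggggggggggg..gg..ggg  y(cm) 19 19 19 19 18 18 18 18 17
......googggggggggggg.........  y(cm) 19 19 19 18 18 17 17 17 16
```

```bash
cat >> h.py <<'E'
def wcloud(p):
    v,u=np.mgrid[:384,:512]; K=p['mtx']; a=(u-K[0,2])/K[0,0]; b=(v-K[1,2])/K[1,1]; r=np.hypot(a,b)+1e-9
    t=np.tan(np.minimum(r,1.45)); d=p['depth']; c=np.stack([a/r*t*d,b/r*t*d,d],-1)
    return c@p['extrinsics'][:3,:3].T+p['extrinsics'][:3,3]
E
python3 - <<'E'
from h import *
p=viewer.camera('wrist'); W=wcloud(p); print(p['extrinsics'][:3,3])
T=[r for r in viewer.trace(p,'oil_mid')]; m=T[0]['pixels']&(p['depth']>0); Q=W[m]
print(T[0]['conf'],m.sum(),np.percentile(Q,[2,50,98],axis=0).round(3).tolist())
for y in np.arange(.12,.30,.01):
    k=(Q[:,1]>=y)&(Q[:,1]<y+.01)
    if k.sum()>5: print(y.round(2),k.sum(),'x',np.percentile(Q[k][:,0],[3,97]).round(3),'z',np.percentile(Q[k][:,2],[3,50,97]).round(3),np.median(p['img'][m][k],0).astype(int))
E
```

```text
[0.42732535 0.23584914 0.25121793]
0.92 4620 [[0.414, 0.171, 0.094], [0.429, 0.186, 0.145], [0.443, 0.19, 0.184]]
0.13 6 x [0.456 0.458] z [-0.001 -0.001  0.001] [216 214 207]
0.14 6 x [0.41  0.455] z [-0.002 -0.001 -0.   ] [187 181 170]
0.15 11 x [0.413 0.445] z [-0.001 -0.001  0.13 ] [123 119 111]
0.16 38 x [0.41  0.447] z [0.094 0.108 0.163] [29 23 18]
0.17 417 x [0.412 0.443] z [0.096 0.162 0.165] [92 84 75]
0.18 4059 x [0.417 0.441] z [0.1   0.145 0.184] [43 30 24]
0.19 66 x [0.425 0.434] z [0.132 0.135 0.172] [48 37 30]
```

The bottle sits about 35 mm higher in the grip and leans about 7°, still held. I'll lower it until its base touches, then let it right itself on release.

Call:
play_rows:
  targets:
    - [-1,0,-0.003,-0.03,0]
    - [-1,0,-0.003,-0.055,0]
    - [-1,0,-0.003,-0.07,0]
    - [-1,0,-0.003,-0.075,0]
    - [-1,0,-0.003,-0.078,0]
    - [-1,0,-0.003,-0.078,0]
  force: 10

```text
time: 28.88
position: [0.4298, 0.1573, 0.0816]
eef_rot: [0.006, 0.706, 0.708, 0.003]
force: [-0.7, -0.2, 0.0]
finger_gap: 0.36
gripper_force: 17.6
```

Call:
play_rows:
  targets:
    - [-1,0,0,-0.0015,0]
    - [-1,0,0,-0.003,0]
    - [-1,0,0,-0.003,0]
  force: 4

```text
time: 29.25
position: [0.4296, 0.157, 0.0783]
eef_rot: [0.006, 0.706, 0.708, 0.002]
force: [0.0, -0.3, -0.7]
finger_gap: 0.361
gripper_force: 7.1
```

Call:
play_rows:
  targets:
    - [-1,0,0,-0.0015,0]
    - [-1,0,0,-0.003,0]
    - [-1,0,0,-0.0045,0]
    - [-1,0,0,-0.0045,0]
  force: 3

```text
time: 29.75
position: [0.4299, 0.1572, 0.0749]
eef_rot: [0.006, 0.706, 0.708, 0.003]
force: [-3.2, -0.2, 12.0]
finger_gap: 0.366
gripper_force: 8.6
```

Run:
```python
from h import *
s=st()
p=viewer.camera('side'); W=cloud(p)
m=(p['depth']>0)&(abs(W[...,0]-.43)<.012)&(abs(W[...,1]-.16)<.05)&(W[...,2]>.004)&(W[...,2]<.075)
Q=W[m]
for a in np.arange(.0,.08,.01):
    k=(Q[:,2]>=a)&(Q[:,2]<a+.01)
    if k.sum()>3: print(a.round(2),k.sum(),np.percentile(Q[k][:,1],[5,50]).round(4),Q[k][:,2].min().round(4))
```

```text
29.75 pos [0.4299 0.1572 0.0749] toolx [-0.003  1.    -0.005] tooly [1.    0.003 0.013] toolz [ 0.013 -0.005 -1.   ] F [-3.2 -0.2 12. ] q [ 0.714  0.403 -0.67   0.026 -0.492  2.408] grip 8.6 0.366
lean toward toolx deg -0.3 tooly deg 0.72 theta 0.2
0.0 29 [0.1116 0.1442] 0.0042
0.01 33 [0.1442 0.1483] 0.0102
0.02 33 [0.1462 0.1498] 0.0204
0.03 36 [0.1479 0.1508] 0.0304
0.04 32 [0.1486 0.1522] 0.0408
0.05 36 [0.1515 0.156 ] 0.05
0.06 17 [0.154  0.1626] 0.0602
0.07 15 [0.1606 0.1635] 0.0703
```

Base is on the bench. Opening slowly.

Call:
play_rows:
  targets:
    - [-1,0,0,0.002,0]
    - [-0.2,0,0,0.002,0]
    - [-0.15,0,0,0.002,0]
    - [-0.1,0,0,0.002,0]
    - [0,0,0,0.002,0]
    - [0.2,0,0,0.002,0]
    - [0.4,0,0,0.002,0]

```text
time: 30.68
position: [0.4296, 0.157, 0.0757]
eef_rot: [0.006, 0.706, 0.708, 0.002]
force: [-0.5, -0.7, 1.9]
finger_gap: 0.63
gripper_force: 1.3
```

```bash
cat >> h.py <<'E'
def bottle():
    p=viewer.camera('side'); W=cloud(p)
    m=(p['depth']>0)&(abs(W[...,0]-.43)<.03)&(abs(W[...,1]-.16)<.045)&(W[...,2]>.008)&(W[...,2]<.11)
    Q=W[m]
    for a in np.arange(.0,.11,.01):
        k=(Q[:,2]>=a)&(Q[:,2]<a+.01)
        if k.sum()>3: print(a.round(2),k.sum(),'y',np.percentile(Q[k][:,1],[5,50]).round(4),'x',np.percentile(Q[k][:,0],[3,97]).round(3))
E
python3 - <<'E'
from h import *
st(); bottle()
E
```

```text
30.68 pos [0.4296 0.157  0.0757] toolx [-0.002  1.    -0.005] tooly [1.    0.002 0.012] toolz [ 0.012 -0.005 -1.   ] F [-0.5 -0.7  1.9] q [ 0.714  0.401 -0.669  0.025 -0.495  2.408] grip 1.3 0.63
lean toward toolx deg -0.31 tooly deg 0.67 theta 0.1
0.0 8 y [0.1239 0.145 ] x [0.415 0.459]
0.01 60 y [0.1449 0.1491] x [0.401 0.458]
0.02 61 y [0.1456 0.1506] x [0.401 0.458]
0.03 57 y [0.146  0.1518] x [0.416 0.459]
0.04 60 y [0.1478 0.1542] x [0.417 0.457]
0.05 64 y [0.1468 0.1554] x [0.401 0.459]
0.06 18 y [0.1543 0.164 ] x [0.422 0.446]
0.07 25 y [0.1589 0.1634] x [0.427 0.449]
0.08 34 y [0.1216 0.1244] x [0.401 0.459]
0.09 56 y [0.1217 0.1259] x [0.403 0.459]
0.1 70 y [0.1299 0.1325] x [0.401 0.458]
```

Call:
play_rows:
  targets:
    - [0.6,0,0,0.004,0]
    - [0.8,0,0,0.01,0]
    - [0.8,0,0,0.018,0]
    - [0.8,0,0,0.026,0]
    - [0.8,0,0,0.034,0]

```text
time: 31.35
position: [0.4296, 0.1571, 0.1104]
eef_rot: [0.006, 0.706, 0.708, 0.002]
force: [-0.7, -0.6, 0.5]
finger_gap: 0.896
gripper_force: 0.0
```

Run:
```python
from h import *
st(); bottle()
```

```text
31.35 pos [0.4296 0.1571 0.1104] toolx [-0.002  1.    -0.005] tooly [1.    0.002 0.012] toolz [ 0.012 -0.005 -1.   ] F [-0.7 -0.6  0.5] q [ 0.714  0.336 -0.637  0.021 -0.592  2.413] grip 0.0 0.896
lean toward toolx deg -0.3 tooly deg 0.68 theta 0.1
0.0 17 y [0.125  0.1447] x [0.408 0.437]
0.01 40 y [0.144  0.1473] x [0.414 0.445]
0.02 49 y [0.1431 0.1466] x [0.414 0.445]
0.03 41 y [0.1429 0.1468] x [0.416 0.445]
0.04 50 y [0.144  0.1476] x [0.415 0.446]
0.05 56 y [0.1445 0.1492] x [0.418 0.448]
0.06 40 y [0.1475 0.1515] x [0.42  0.446]
0.07 47 y [0.1487 0.1535] x [0.424 0.445]
0.08 21 y [0.1543 0.1577] x [0.429 0.442]
0.09 15 y [0.1543 0.1561] x [0.43  0.442]
```

The bottle stands upright at about (0.430, 0.161), about 0.12 m from the can axis. Next I'll rise and open the left lid again the same way.

Call:
play_rows:
  targets:
    - [0.8,0,0,0.05,0]
    - [0.5,0,0,0.1,0]
    - [0,0,0,0.15,0]
    - [-1,-0.013,0.026,0.15,5]
    - [-1,-0.0265,0.053,0.15,5]
    - [-1,-0.0265,0.053,0.13,5]
    - [-1,-0.0265,0.053,0.109,5]
    - [-1,-0.0265,0.053,0.109,5]
  force: 20

```text
time: 32.4
position: [0.4023, 0.2093, 0.2176]
eef_rot: [0.006, 0.675, 0.738, 0.001]
force: [0.3, 0.7, 0.2]
finger_gap: 0.19
gripper_force: 0.0
```

Run:
```python
from h import *
st(); bottle()
```

```text
32.4 pos [0.4023 0.2093 0.2176] toolx [-0.089  0.996 -0.008] tooly [0.996 0.089 0.009] toolz [ 0.009 -0.007 -1.   ] F [0.3 0.7 0.2] q [ 0.846  0.167 -0.513  0.015 -0.89   2.375] grip 0.0 0.19
lean toward toolx deg -0.45 tooly deg 0.5 theta 5.1
0.0 13 y [0.1222 0.1448] x [0.406 0.442]
0.01 41 y [0.142  0.1461] x [0.413 0.445]
0.02 44 y [0.1432 0.1469] x [0.413 0.442]
0.03 43 y [0.1425 0.1474] x [0.413 0.443]
0.04 45 y [0.1437 0.1471] x [0.413 0.444]
0.05 71 y [0.1442 0.1501] x [0.414 0.444]
0.06 31 y [0.1489 0.1522] x [0.416 0.441]
0.07 48 y [0.1495 0.1556] x [0.419 0.441]
0.08 17 y [0.1538 0.1567] x [0.424 0.434]
0.09 21 y [0.1547 0.1583] x [0.425 0.435]
```

Bottle is still upright. Repeating the opening path.

Call:
play_rows:
  targets:
    - [-1,0,0,0,0]
    - [-1,0.004,0.006,0,0]
    - [-1,0.008,0.013,0,0]
    - [-1,0.01,0.018,0,0]
    - [-1,0.0135,0.023,0,0]
    - [-1,0.016,0.027,0.004,0]

```text
time: 33.2
position: [0.418, 0.236, 0.2217]
eef_rot: [0.006, 0.675, 0.738, -0.001]
force: [-1.9, -4.7, -3.4]
finger_gap: 0.008
gripper_force: 2.3
```

Call:
play_rows:
  targets:
    - [-1,0.0025,0.004,0.008,0]
    - [-1,0.0055,0.009,0.0165,0]
    - [-1,0.009,0.0155,0.0245,0]
    - [-1,0.0135,0.0225,0.031,0]

```text
time: 33.7
position: [0.4305, 0.2568, 0.2536]
eef_rot: [0.006, 0.675, 0.738, -0.003]
force: [-7.5, -7.8, 4.1]
finger_gap: 0.008
gripper_force: 5.6
```

Run:
```python
from h import *
st(); lid(viewer.camera('side'),*L,'L')
```

```text
33.7 pos [0.4305 0.2568 0.2536] toolx [-0.089  0.996 -0.013] tooly [0.996 0.089 0.004] toolz [ 0.005 -0.012 -1.   ] F [-7.5 -7.8  4.1] q [ 0.868  0.209 -0.352  0.014 -1.015  2.355] grip 5.6 0.008
lean toward toolx deg -0.72 tooly deg 0.24 theta 5.1
L bar pts 25 ang pctl [0.31 0.34 0.38] lid slope ang 0.17 249
```

Call:
play_rows:
  targets:
    - [-1,0.003,0.005,-0.001,0]
    - [-1,0.006,0.0105,0.005,0]
    - [-1,0.01,0.017,0.01,0]
    - [-1,0.0145,0.024,0.015,0]
    - [-1,0.0185,0.031,0.02,0]
    - [-1,0.022,0.037,0.023,0]
    - [-1,0.0245,0.041,0.025,0]
    - [-1,0.0245,0.041,0.025,0]

```text
time: 34.75
position: [0.4554, 0.2966, 0.278]
eef_rot: [0.007, 0.675, 0.738, -0.004]
force: [-3.6, -10.4, 0.2]
finger_gap: 0.005
gripper_force: 5.6
```

Call:
play_rows:
  targets:
    - [-1,-0.006,-0.01,0,0]
    - [-1,-0.01,-0.017,0.02,0]
    - [-1,-0.02,-0.05,0.06,0]
    - [-1,-0.03,-0.09,0.08,0]
    - [-1,-0.03,-0.14,0.1,0]
    - [-1,-0.03,-0.14,0.1,0]

```text
time: 35.5
position: [0.4277, 0.1592, 0.3824]
eef_rot: [0.007, 0.676, 0.737, 0.007]
force: [-0.1, 1.3, 0.4]
finger_gap: 0.005
gripper_force: 0.0
```

Run:
```python
from h import *
st(); bottle()
for n in ['side','top']:
    p=viewer.camera(n); lid(p,*L,n+'L'); lid(p,*RR,n+'R')
    for k in ['felt_wheel','rubber_wheel','compound_green','pencil','oil_mid']:
        print(k,[(np.round(r['location'],3).tolist(),round(r['conf'],2)) for r in viewer.recognise(p,k)][:3])
```

```text
35.5 pos [0.4277 0.1592 0.3824] toolx [-0.087  0.996 -0.   ] tooly [0.996 0.087 0.02 ] toolz [ 0.02   0.001 -1.   ] F [-0.1  1.3  0.4] q [ 0.721  0.025 -0.234  0.013 -1.296  2.505] grip 0.0 0.005
lean toward toolx deg -0.02 tooly deg 1.15 theta 5.0
0.0 8 y [0.1253 0.1449] x [0.415 0.442]
0.01 42 y [0.1431 0.1474] x [0.413 0.445]
0.02 42 y [0.1424 0.1469] x [0.413 0.443]
0.03 46 y [0.1434 0.147 ] x [0.413 0.443]
0.04 50 y [0.1426 0.1475] x [0.413 0.442]
0.05 59 y [0.1452 0.1502] x [0.414 0.445]
0.06 34 y [0.1491 0.1523] x [0.417 0.44 ]
0.07 48 y [0.1492 0.1557] x [0.419 0.44 ]
0.08 17 y [0.1541 0.1563] x [0.424 0.435]
0.09 22 y [0.1533 0.1581] x [0.424 0.435]
sideL bar pts 69 ang pctl [0.43 0.83 0.86] lid slope ang 0.8 198
sideR bar pts 136 ang pctl [-0.02  0.01  0.04] lid slope ang 0.0 990
felt_wheel [([0.53, 0.007, 0.015], 0.73)]
rubber_wheel [([0.547, -0.032, 0.008], 0.5), ([0.53, 0.006, 0.013], 0.2)]
compound_green [([0.613, -0.042, 0.03], 0.79)]
pencil [([0.458, 0.293, 0.174], 0.33)]
oil_mid [([0.434, 0.155, 0.048], 0.74), ([0.474, -0.072, 0.062], 0.66), ([0.444, -0.235, 0.115], 0.62)]
topL bar pts 45 ang pctl [0.84 0.87 0.9 ] lid slope ang 0.76 26
topR bar pts 55 ang pctl [0.02 0.04 0.07] lid slope ang 0.0 691
felt_wheel [([0.528, 0.019, 0.014], 0.62)]
rubber_wheel [([0.541, -0.026, 0.008], 0.72)]
compound_green []
pencil [([0.404, 0.015, 0.006], 0.47)]
oil_mid [([0.474, -0.061, 0.069], 0.62)]
```

All conditions are met: the left lid stands at about 0.83 rad by itself, the right lid is shut, the bottle is upright beside the left can, and nothing else has moved. Handing in.

```bash
python3 -c "
from h import *
print(job.finish_job())"
```

```text
the job is handed in; nothing more can be done
None
```

I handed the job in at about 36 s: the left can's hinge sticks, so its lid stands open (about 0.83 rad) with the oil bottle upright about 12 cm from that can's axis, and the right lid is shut; on the way I over-turned the wrist and pressed the held bottle onto the bench at up to 77 N, but the last check showed it upright and nothing else moved.

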